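# Press a bush home with one turn of a bench press flywheel

### The arm

A 7-joint arm with a two-finger parallel gripper is mounted at the origin on the work surface. World frame = base frame: x ahead of the robot, y to its left, z up, the work surface at z = 0. Lengths are in m, angles in rad, forces in N, time in s.
With the tool pointing down it reaches from about 0.35 to 0.9 m from the base axis. Payload 8.1 kg.
Tool frame: the origin (TCP) lies midway between the tips of the shut fingers; the grasp point (between the pads) lies 19 mm behind it; z points along the fingers, y is the line along which they close (so a half turn about z gives the same grasp; the last joint's range is limited). The gripper opens to 85 mm and grips with 20 to 120 N. Pads are 22 mm wide; open, the fingers measure 114 mm over their backs; the gripper's body (76 mm by 85 mm) begins 54 mm behind the grasp point. The pads swing forward as they close: fully open they stand 13 mm farther back than shut.
Start: joints at [1.183, 0.434, 0.025, 1.573, -0.012, 1.134, -0.075], TCP at [0.176, -0.6, 0.199] pointing down, gripper open.
Joint ranges: [-2.62, 2.62], [-0.44, 2.09], [-1.27, 1.32], [0.08, 2.57], [-1.32, 4.46], [0.12, 2], [-2.74, 2.74]. Speed limits (rad/s): [2.22, 2.22, 3.01, 3.01, 3.14, 3.14, 3.14].

### API

Orientations are given as a unit quaternion [w, x, y, z].
In Python, from workcell import telemetry, cams, ticket gives the robot as it stands.
- The arm moves only by the tool apply_moves, never from a script. Its argument "series" is a list of rows, each a list of 7 numbers: the gripper command: -1 is shut, 1 is fully open, values between are in proportion, then the shift along the world's x, y, z in m, then the turn, a rotation vector about the world's x, y, z in rad. In form: [[hand, dx, dy, dz, wx, wy, wz], ...]. A call has 1 to 20 rows; each row shifts and turns the commanded pose from where the row before left it; what a row does not reach is not made up. A row lasts 1/12 s, in which the tool goes at most 41.7 mm and 7.16 degrees, less where a joint would pass 70% of its speed; a pose out of reach is approached as far as the arm can. A call is refused whole if a number of a shift passes 0.0417 or a number of a turn 0.125, either way. A call with a gripper value outside its range is refused whole. The fingers move at their own pace and stop on an object; the grip force is fixed at half the most. Time passes only in rows, so rows that do not move let the fingers close. It gives the time, the measured TCP pose, the force, the opening and the grip force at its end, in the units of the state.
- telemetry.observe(): the state, without advancing time (a new reading comes with each control period).
- cams.snapshot(name): name is "side" or "top" or "wrist"; returns a dict with "frame" (384x512x3 uint8, red, green, blue), "depth" (384x512 float32, m along the optical axis (not along the pixel's ray), 0 where there is no reading), "mtx" (3x3 intrinsics, pixels), "dist" ([k1, k2, p1, p2, k3] as OpenCV has them; the pictures are not rectified), "world_to_cam" (4x4, takes a point from world to camera coordinates). Camera axes: x right, y up, looking along -z (the intrinsics and any distortion apply to the point x, -y, -z); pixel columns grow to the right and rows downward; lengths in m; the calibration is good to about 2 mm. A picture is of the moment at which its call begins.
- ticket.hand_in(): hands the job in; it is judged then, once.
The state is a dict: "clock": time; "joint_pos": joint angles; "joint_velocities": joint speeds; "joint_torque": joint torques, N m; "position": TCP position; "tool_rot": TCP orientation; "force": force on the tool from outside, world axes, zero at the start; "moment": the same for the moment, N m; "gripper_width": opening from 0.0 (shut) to 1.0 (fully open); "grip_force": force on a finger pad.
Only numpy, scipy, OpenCV 4.12 (cv2) and the standard library are available. Lean on these libraries where they do the work, as an engineer would, in place of code of your own. Each camera call takes 0.05 s, during which the arm holds its last target. There are 200 camera calls.

### The job

Press the bush of the loose link flush on the bench press: lay the link flat in the nest, bush upwards and bush end at the back stop, let go of it, and turn the flywheel forwards exactly one full turn, so that the ram strokes once and the handle ends straight up under the pointer. Then take the link out and set it down flat on a free patch of the bench, let go to change your hold from its tail to its middle (the rack's guides leave room for fingers only there), and lay it flat, bush up, either way round, on the stack in the rack, feeling for the top of the stack before you let go. Never drop the link, drive the bush only with the ram, and leave the other things on the bench where they are.

Things in the scene. Friction and masses are not known exactly. Their poses are not given: they have to be found in the camera images.
- press: Green bench press with flywheel, fixed. Origin on the table under the ram's axis; +x to its back (column), z up, front faces the robot. Steel bolster, top 80 mm up, 120 wide, from 75 mm in front of the ram's axis to 65 behind. Head over it: 90 mm wide, underside 145 mm up, top 270, reaching 39 mm in front of the axis: the gripper can reach only the link's tail sticking out in front.
- nest (a point): Point on the bolster's top under the ram's axis; axes as the press. Side rails 7 mm high, 45 mm apart inside, from 59 mm in front to 16 behind it, flared mouths to 75 in front; back stop 12 mm high, face 26 mm behind (+x). The link goes between the rails, bush end at the stop. Ram face 30 mm across, 34 mm over the bolster at the top of its stroke, 12.5 at the bottom.
- wheel (a joint): Flywheel angle, rad. 0: handle straight up under the red pointer, ram at top. Grows as the wheel's top goes away from the robot (positive about the press's +y). pi: handle down, ram at bottom; 6.283: full turn, ram at top again. Starts within 0.3 of 0, stays where left; about 5 N at the handle turns it, 12 N while the bush goes in. It will not go below -0.45.
- axle (a point): Fixed point on the flywheel's axis (along the press's y), 205 mm over the table, 185 mm to the press's -y side of the ram's axis, level in y with handle. Flywheel 176 mm in diameter, 25 mm thick; its outer face is 75 mm towards +y of this point.
- handle (a point): Point on the axis of the black handle, the place to grip, 65 mm from the axle; moves with the wheel. The handle is a round sleeve, 24 mm in diameter, 100 mm long, sticking out of the wheel along the press's -y (its free end 27 mm beyond this point); it spins freely on its pin, so a gripper pointing down can hold it right round the turn.
- link: Loose aluminium strap 150 x 40 x 12 mm, about 200 g; origin at the centre of its underside, x along its length, z up. A bronze bush stands in its +x end, 25 mm from that end; the -x end is its tail, with a plain dark hole. It starts flat on the table, bush upwards.
- bush_axis (a point): Point on the link's underside in the axis of its bush, 50 mm from the link's centre along +x.
- bush (a joint): How far the bush has been pressed into the link, m. 0 at the start: its top (20 mm in diameter) stands 7 mm above the link's upper face. Home at 0.0062 to 0.0068 (flush to under 1 mm proud). It takes about 30 N to move and stays where it is pressed.
- rack: Blue stacking rack, fixed; base 184 x 76 x 6 mm, origin under its centre, x along its length. End plates and corner guides 75 mm high, flared lips to 84 mm, hold links lengthwise along x, 162 x 48 mm inside (6 and 4 mm of play each way); the long sides are open for 66 mm at the middle. The stack in it is centred; its top, 30 to 60 mm over the table, is not told: feel for it.
- bottle: Bystander: white bottle, 60 mm in diameter, 190 mm high; origin at its foot.
- bush_tin: Bystander: open steel tin of bushes, 72 mm in diameter, 55 mm high; origin at its foot.
- tape: Bystander: yellow tape measure, 72 x 34 x 66 mm; origin under its middle.
- brush: Bystander: bench brush, head 150 x 48 x 44 mm, handle to 200 mm along its -x; origin under the head.
- wrench: Bystander: wrench about 200 mm long lying along its x.
- hammer: Bystander: hammer lying along its x.
- square: Bystander: red magnetic welding square, 100 x 100 x 18 mm; origin under its middle.
Not all that is in view belongs to the job. What is shaped like the link but orange or turquoise is not meant. There is more than one size of the rack; the one meant has the size given above.

How it is judged:
By the outcome, as a careful person would: the job done as asked, in the order asked, and still so for the second after the job is handed in, with the robot touching nothing.
It also fails if it takes over 72 s, if anything falls off the work surface, if the arm or the gripper's body presses on something with over 40 N, if the wrist force passes 120 N, or if a joint passes its speed limit or range.

## Working session

There is one attempt and no reset: what is moved stays moved. The work goes in short steps, Python scripts to look and compute and a tool call to move; the robot and the scene stay as the last step left them, time stands still between calls to the robot, and variables do not carry over. Pictures are saved under pics/ and viewed, at most 10 in all, crops included, and the job is handed in when it is done.

Besides the shell and the picture viewer there is one more tool, called after ">>>" as name([rows], argument=value, ...), one row to a line, values as JSON. apply_moves: Moves the arm, as the interface text tells. Its arguments: {"type":"object","properties":{"series":{"type":"array"}},"required":["series"]}

```bash
mkdir -p pics; ls
python3 - <<'E'
from workcell import telemetry, cams
import cv2,numpy as np,pickle
s=telemetry.observe(); print({k:np.round(v,3) for k,v in s.items()})
for n in ("top","side","wrist"):
    c=cams.snapshot(n); pickle.dump(c,open(f"{n}0.pkl","wb")); cv2.imwrite(f"pics/{n}0.png",c["frame"][...,::-1])
    print(n,np.round(c["mtx"],1).tolist(),np.round(c["dist"],3),np.round(c["world_to_cam"],3).tolist())
t=cv2.imread("pics/top0.png");cv2.imwrite("pics/top0b.png",cv2.resize(t,(800,600)))
E
```

```text
pics
{'clock': np.float64(0.0), 'joint_pos': array([ 1.183,  0.435,  0.025,  1.574, -0.012,  1.134, -0.075]), 'joint_velocities': array([-0.   ,  0.   ,  0.   , -0.001, -0.001,  0.   ,  0.   ]), 'joint_torque': array([ 1.0000e-03, -6.7045e+01,  1.0260e+00, -3.1620e+01,  1.6000e-02,
        1.2000e-02,  0.0000e+00]), 'position': array([ 0.175, -0.599,  0.199]), 'tool_rot': array([-0.001,  0.99 ,  0.142, -0.   ]), 'force': array([ 0.677, -0.65 , -0.713]), 'moment': array([-0.019,  0.009, -0.027]), 'grip_force': np.float64(0.0), 'gripper_width': np.float64(1.0)}
top [[499.5, 0.0, 252.8], [0.0, 499.5, 189.5], [0.0, 0.0, 1.0]] [-0.139  0.     0.     0.     0.   ] [[-0.017, -1.0, 0.011, 0.019], [0.996, -0.016, 0.088, -0.476], [-0.088, 0.012, 0.996, -1.876], [0.0, 0.0, 0.0, 1.0]]
side [[390.1, 0.0, 259.0], [0.0, 390.1, 192.2], [0.0, 0.0, 1.0]] [-0.022  0.     0.     0.     0.   ] [[-0.998, -0.067, -0.009, 0.463], [0.026, -0.499, 0.866, -0.138], [-0.063, 0.864, 0.5, -1.365], [0.0, 0.0, 0.0, 1.0]]
wrist [[296.0, 0.0, 257.9], [0.0, 296.0, 192.6], [0.0, 0.0, 1.0]] [-0.059  0.     0.     0.     0.   ] [[0.281, -0.96, -0.001, -0.625], [0.919, 0.269, -0.289, 0.038], [0.278, 0.08, 0.957, -0.379], [0.0, 0.0, 0.0, 1.0]]
```

View pics/top0b.png

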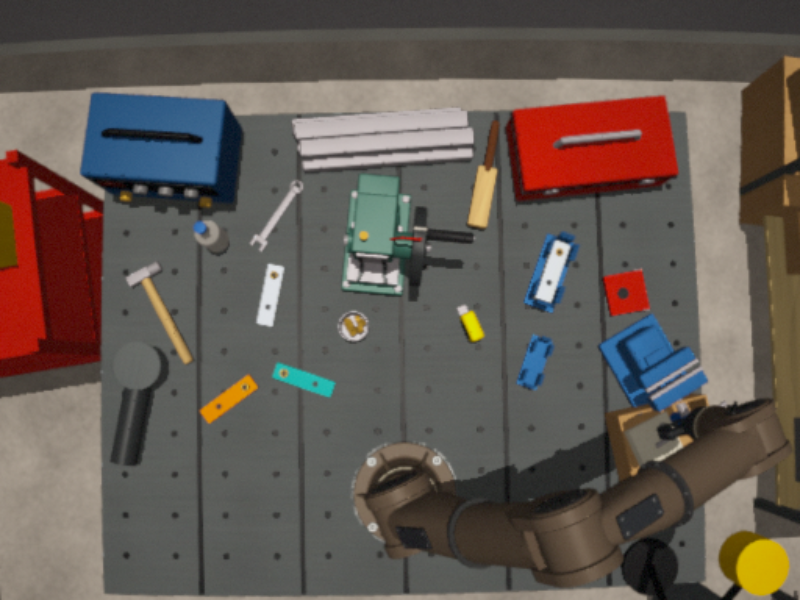

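View pics/side0.png

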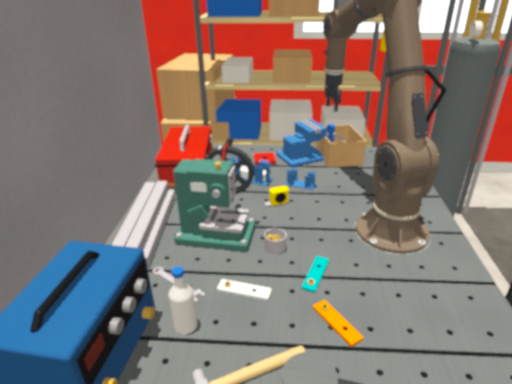

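The top view (800x600 scaling) shows lookalikes for the link: silver strap (270,294), turquoise (304,379), orange (228,398), and links inside the rack (552,272). By the description I choose the loose silver one at (270,294). There are two racks, a large one (552,272) with a stack and a small one (536,362), and I choose the large one. The press is at (378,240), with its handle at about (450,237). Next I measure and take a close crop.

```bash
cat > h.py <<'E'
import numpy as np,cv2,pickle
def xyz(c):
    h,w=c["depth"].shape; u,v=np.meshgrid(np.arange(w),np.arange(h))
    n=rays(c,np.stack([u.ravel(),v.ravel()],1))
    d=c["depth"].ravel()[:,None]; p=n*d
    T=np.linalg.inv(c["world_to_cam"]); return (p@T[:3,:3].T+T[:3,3]).reshape(h,w,3)
def rays(c,px):
    n=cv2.undistortPoints(np.asarray(px,float).reshape(-1,1,2),c["mtx"],c["dist"]).reshape(-1,2)
    return np.c_[n[:,0],-n[:,1],-np.ones(len(n))]
def plane(c,px,z):
    T=np.linalg.inv(c["world_to_cam"]); r=rays(c,px)@T[:3,:3].T; o=T[:3,3]
    return o+r*((z-o[2])/r[:,2])[:,None]
def proj(c,P):
    p=np.atleast_2d(P)@c["world_to_cam"][:3,:3].T+c["world_to_cam"][:3,3]
    return cv2.projectPoints((p*[1,-1,-1]).reshape(-1,1,3),np.zeros(3),np.zeros(3),c["mtx"],c["dist"])[0].reshape(-1,2)
def rect(P):
    (c,s,a)=cv2.minAreaRect(np.float32(P[:,:2]*1000)); 
    return np.round(c,1),np.round(s,1),round(a,1)
def load(n): return pickle.load(open(n+".pkl","rb"))
E
python3 - <<'E'
from h import *
t=load("top0");s=load("side0")
for nm,c in (("top",t),("side",s)):
    X=xyz(c);f=c["frame"].astype(int);hsv=cv2.cvtColor(c["frame"],cv2.COLOR_RGB2HSV)
    def rep(lbl,m,box,z=None):
        b=np.zeros(m.shape,bool); b[box[1]:box[3],box[0]:box[2]]=1; m=m&b
        k=cv2.connectedComponentsWithStats(m.astype(np.uint8)); 
        i=1+np.argmax(k[2][1:,4]); m=k[1]==i
        P=X[m]; print(nm,lbl,m.sum(),rect(P),"z",np.round(np.percentile(P[:,2],[5,50,95]),4), "px",k[3][i].round(1)); return m,P
    white=(hsv[...,1]<40)&(hsv[...,2]>150)
    if nm=="top":
        m,P=rep("link",white,(155,160,190,215))
        rep("stack",white,(335,145,370,200))
        blue=(hsv[...,0]>100)&(hsv[...,0]<125)&(hsv[...,1]>120)
        rep("rack",blue|white,(325,140,375,202)); rep("smallrack",blue,(325,210,358,255))
        blk=(X[...,2]>.22)&(X[...,2]<.31)&(hsv[...,2]<70); rep("handle",blk,(270,140,310,165))
        g=(hsv[...,0]>65)&(hsv[...,0]<95)&(hsv[...,1]>70)
        rep("head top",g&(X[...,2]>.25),(215,105,265,185)); rep("green all",g,(210,100,270,195))
        bol=(X[...,2]>.07)&(X[...,2]<.1); rep("bolster",bol,(215,150,265,195))
    else:
        rep("link",white,(205,270,280,305))
        Q=X.reshape(-1,3)
        for lbl,(x,y,z) in dict(green=(.5,.05,.2)).items(): pass
        g=(hsv[...,0]>65)&(hsv[...,0]<95)&(hsv[...,1]>60); rep("green",g,(165,145,265,255)); rep("headtop",g&(X[...,2]>.262),(165,145,265,255))
c=t["frame"]
cr=lambda f,x0,y0,x1,y1,w,h:cv2.resize(f[y0:y1,x0:x1],(w,h),interpolation=cv2.INTER_CUBIC)
a=np.vstack([np.hstack([cr(t["frame"],150,160,200,220,250,300),cr(t["frame"],325,145,375,205,250,300),cr(t["frame"],205,120,255,180+0,250,300)]),
 np.hstack([cr(s["frame"],205,265,280,310,375,300)[:, :375],cr(s["frame"],170,135,270,255,375,300)])])
cv2.imwrite("pics/crop1.png",a[...,::-1])
E
```

```text
top link 415 (array([439.1, 178.4]), array([357.6, 151.3]), 71.2) z [0.0006 0.0107 0.0196] px [172.4 188.9]
top stack 400 (array([ 422.2, -218.3]), array([108.3, 540.8]), 35.4) z [0.0319 0.0422 0.0519] px [353.3 173.6]
top rack 889 (array([ 423. , -235.5]), array([153.4, 563.2]), 38.1) z [0.0003 0.0403 0.0838] px [352.1 173.9]
top smallrack 478 (array([ 339.7, -170.5]), array([391.1, 130.7]), 79.8) z [-0.0036  0.0063  0.057 ] px [342.  231.4]
top handle 221 (array([ 582.2, -102. ]), array([100.8,  25.6]), 84.4) z [0.266  0.2764 0.2826] px [287.  150.9]
top head top 118 (array([656. ,  50.4]), array([ 86.4, 126. ]), 83.9) z [0.2573 0.265  0.2722] px [247.5 124.3]
top green all 185 (array([668.1,  36. ]), array([165.2, 103.3]), 6.8) z [0.0335 0.2616 0.2713] px [250.4 130.3]
top bolster 435 (array([537.4,  64.7]), array([119.8,  63.3]), 83.6) z [0.0723 0.08   0.0893] px [238.2 173.5]
side link 1051 (array([489.2, 699.8]), array([195.3, 888.4]), 1.6) z [-0.0011  0.0094  0.0146] px [239.9 288.2]
side green 3762 (array([552.9, 290.2]), array([ 281.9, 1736.6]), 12.7) z [0.0185 0.1572 0.2713] px [205.  205.3]
side headtop 659 (array([552.5, 581.2]), array([ 177.5, 1158.6]), 8.5) z [0.2638 0.2701 0.2727] px [203.3 167.5]
```

View pics/crop1.png

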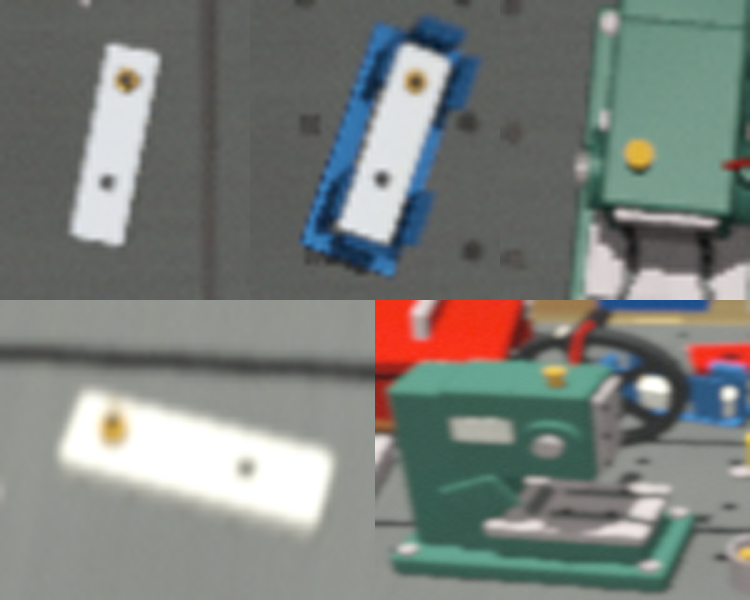

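The crop confirms the silver link with its bush at the far (+x) end, (125,80) in crop 1. The big rack holds the same kind of link as its stack. The raw depth has outliers at edges, so I refine by plane projection.

```bash
cat > m.py <<'E'
from h import *
t=load("top0");s=load("side0")
def seg(c,m,box,z,lbl):
    b=np.zeros(m.shape,np.uint8); b[box[1]:box[3],box[0]:box[2]]=m[box[1]:box[3],box[0]:box[2]]
    k=cv2.connectedComponentsWithStats(b); i=1+np.argmax(k[2][1:,4]); mm=k[1]==i
    yy,xx=np.where(mm); P=plane(c,np.c_[xx,yy],z); print(lbl,mm.sum(),rect(P),"mean",(P.mean(0)*1000).round(1)); return mm
H=lambda c:cv2.cvtColor(c["frame"],cv2.COLOR_RGB2HSV)
for nm,c,lb in (("top",t,(155,160,190,215)),("side",s,(205,270,280,305))):
    h=H(c); X=xyz(c); w=(h[...,1]<45)&(h[...,2]>140)
    m=seg(c,w,lb,.012,nm+" link")
    br=(h[...,0]>8)&(h[...,0]<30)&(h[...,1]>70)
    seg(c,br,lb,.019,nm+" bush")
h=H(t);X=xyz(t)
seg(t,(h[...,1]<45)&(h[...,2]>140),(335,145,370,200),.043,"stack")
seg(t,(h[...,0]>8)&(h[...,0]<30)&(h[...,1]>70),(335,145,370,200),.043,"stackbush")
bl=(h[...,0]>100)&(h[...,0]<125)&(h[...,1]>100)
Z=X[...,2]
m=bl&(Z>.065)&(Z<.09); yy,xx=np.where(m[140:205,325:378]); P=plane(t,np.c_[xx+325,yy+140],.08); print("rack lips",rect(P),len(P))
# handle / head / bolster by z-limited depth
for lbl,box,z0,z1,z in (("handle",(270,140,310,165),.255,.29,.28),("headtop",(215,105,268,185),.262,.278,.27),("bolster",(210,150,268,195),.076,.084,.08)):
    P=X[box[1]:box[3],box[0]:box[2]].reshape(-1,3); P=P[(P[:,2]>z0)&(P[:,2]<z1)]; print(lbl,rect(P),len(P),np.median(P,0).round(4))
Xs=xyz(s); 
P=Xs[140:250,160:270].reshape(-1,3); 
for lbl,z0,z1 in (("s headtop",.265,.275),("s bolster",.076,.084)):
    Q=P[(P[:,2]>z0)&(P[:,2]<z1)&(P[:,1]<.2)&(P[:,1]>-.1)]; print(lbl,rect(Q),len(Q),np.median(Q,0).round(4))
E
python3 m.py
```

```text
top link 426 (array([485.9, 318. ]), array([ 43.2, 150.4]), 78.5) mean [484.1 318.3  12. ]
top bush 15 (array([534.6, 306.9]), array([15.4, 11.5]), 89.0) mean [534.8 306.9  19. ]
side link 2074 (array([493.2, 322.2]), array([219.5, 116. ]), 3.4) mean [491.2 328.2  12. ]
side bush 16 (array([534.7, 310.5]), array([11.5, 12.8]), 7.6) mean [534.1 311.1  19. ]
stack 408 (array([ 530.8, -372. ]), array([ 42.3, 151.4]), 69.4) mean [ 528.5 -371.2   43. ]
stackbush 15 (array([ 576.9, -389.3]), array([11.6, 15.4]), 87.8) mean [ 577.3 -389.4   43. ]
rack lips (array([ 531.7, -372.5]), array([ 67.4, 182.9]), 69.4) 156
handle (array([575.8, -98.4]), array([107.5,  81.8]), 88.7) 250 [ 0.5806 -0.0949  0.277 ]
headtop (array([612.3,  33.7]), array([140.3, 216.8]), 88.9) 1235 [0.6243 0.0531 0.2686]
bolster (array([537. ,  64.6]), array([118.9,  63.3]), 83.1) 237 [0.5294 0.0652 0.0799]
s headtop (array([612.2,  28.3]), array([158.2, 202. ]), 85.9) 717 [0.6208 0.0609 0.2704]
s bolster (array([681.3,  29.5]), array([143.5, 378.1]), 71.9) 641 [0.574  0.0828 0.081 ]
```

>>> apply_moves([
  [1,0.0153,0.012,0.005,0,0,0.1245],
  [1,0.0153,0.012,0.005,0,0,0.1245],
  [1,0.0153,0.012,0.005,0,0,0.1245],
  [1,0.0153,0.012,0.005,0,0,0.1245],
  [1,0.0153,0.012,0.005,0,0,0.1245],
  [1,0.0153,0.012,0.005,0,0,0.1245],
  [1,0.0153,0.012,0.005,0,0,0.1245],
  [1,0.0153,0.012,0.005,0,0,0.1245],
  [1,0.0153,0.012,0.005,0,0,0.1245],
  [1,0.0153,0.012,0.005,0,0,0.1245],
  [1,0.0153,0.012,0.005,0,0,0.1245],
  [1,0.0153,0.012,0.005,0,0,0.1245],
  [1,0.0153,0.012,0.005,0,0,0.1245],
  [1,0.0153,0.012,0.005,0,0,0.1245],
  [1,0.0153,0.012,0.005,0,0,0.1245],
  [1,0.0153,0.012,0.005,0,0,0.1245],
  [1,0.0153,0.012,0.005,0,0,0.1245],
  [1,0.0153,0.012,0.005,0,0,0.1245],
  [1,0.0153,0.012,0.005,0,0,0.1245],
  [1,0.0153,0.012,0.005,0,0,0.1245],
])

```text
clock: 1.82
position: [0.482, -0.3592, 0.2993]
tool_rot: [-0.0, 0.18, 0.984, 0.0]
force: [0.0, -0.3, 0.1]
gripper_width: 1.004
grip_force: 0.0
```

```bash
cat > snap.py <<'E'
import sys,pickle,cv2
from workcell import cams
for a in sys.argv[1:]:
    n=a.rstrip("0123456789"); c=cams.snapshot(n); pickle.dump(c,open(a+".pkl","wb")); cv2.imwrite(f"pics/{a}.png",c["frame"][...,::-1])
E
python3 snap.py wrist1
```

```text
(no output)
```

>>> apply_moves([
  [1,-0.0052,0.034,0,0,0,0.02],
  [1,-0.0052,0.034,0,0,0,0.02],
  [1,-0.0052,0.034,0,0,0,0.02],
  [1,-0.0052,0.034,0,0,0,0.02],
  [1,-0.0052,0.034,0,0,0,0.02],
  [1,-0.0052,0.034,0,0,0,0.02],
  [1,-0.0052,0.034,0,0,0,0.02],
  [1,-0.0052,0.034,0,0,0,0.02],
  [1,-0.0052,0.034,0,0,0,0.02],
  [1,-0.0052,0.034,0,0,0,0.02],
  [1,-0.0052,0.034,0,0,0,0.02],
  [1,-0.0052,0.034,0,0,0,0.02],
])

```text
clock: 2.87
position: [0.4184, 0.0495, 0.2993]
tool_rot: [0.0, 0.063, 0.998, -0.0]
force: [1.3, 0.0, -0.1]
gripper_width: 1.0
grip_force: 0.0
```

```bash
python3 snap.py wrist2; python3 -c "
import cv2,numpy as np
cv2.imwrite('pics/w12.png',np.vstack([cv2.resize(cv2.imread(f'pics/wrist{i}.png'),(400,300)) for i in (1,2)]) if 0 else np.hstack([cv2.imread('pics/wrist1.png')[:,56:456],cv2.imread('pics/wrist2.png')[:,56:456]]))"
```

```text
(no output)
```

View pics/w12.png

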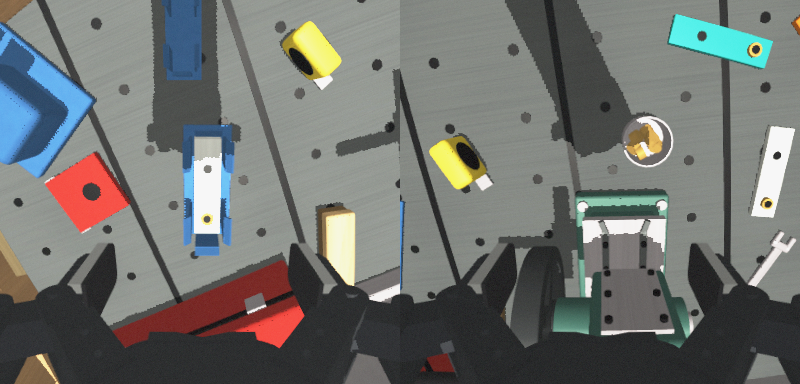

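wrist1 shows the rack with its stack (local pixel about (208,190)), tape and square. wrist2 shows the bolster with its rails (front edge at row ~210, columns ~583-667 of the montage) and the loose link at (772,172), bush end towards the back. I now measure these in depth and on planes.

```bash
cat > m2.py <<'E'
from h import *
H=lambda c:cv2.cvtColor(c["frame"],cv2.COLOR_RGB2HSV)
def comp(c,m,box,z,lbl):
    b=np.zeros(m.shape,np.uint8); b[box[1]:box[3],box[0]:box[2]]=m[box[1]:box[3],box[0]:box[2]]
    k=cv2.connectedComponentsWithStats(b); i=1+np.argmax(k[2][1:,4]); mm=k[1]==i
    yy,xx=np.where(mm); P=plane(c,np.c_[xx,yy],z); Z=xyz(c)[mm][:,2]; print(lbl,mm.sum(),rect(P),"mean",(P.mean(0)*1000).round(1),"z",np.percentile(Z,[10,50,90]).round(4)); return mm
c=load("wrist2");h=H(c);X=xyz(c)
w=(h[...,1]<40)&(h[...,2]>150)
comp(c,w,(395,110,456,230),.012,"link w2")
comp(c,(h[...,0]>8)&(h[...,0]<32)&(h[...,1]>90),(395,180,456,230),.019,"bush w2")
c1=load("wrist1");h=H(c1);X1=xyz(c1); w=(h[...,1]<40)&(h[...,2]>100)
m=comp(c1,w,(235,130,290,240),.043,"stack w1")
bl=(h[...,0]>100)&(h[...,0]<125)&(h[...,1]>100)
for z0,z1 in ((.078,.088),(.07,.08),(.003,.009)):
    P=X1[110:270,220:310].reshape(-1,3);P=P[(P[:,2]>z0)&(P[:,2]<z1)&bl[110:270,220:310].ravel()]; print("rack",z0,len(P),rect(P))
B=X[180:300,220:345]
# cut lines across press for profile
for y in (0.03,.045,.065,.085,.10):
    pass
for z0,z1,l in ((.0775,.0825,"bolster"),(.085,.0895,"rail"),(.09,.094,"stop"),(.03,.06,"x"),(.016,.03,"base")):
    P=B.reshape(-1,3);P=P[(P[:,2]>z0)&(P[:,2]<z1)];print(l,len(P),rect(P) if len(P)>3 else "")
a=np.round(B[::4,::4,2]*1000).astype(int); 
for r in a: print(" ".join("%3d"%v for v in r))
E
python3 m2.py
```

```text
link w2 2052 (array([485.5, 319.2]), array([ 41.9, 151.3]), 78.4) mean [479.9 320.2  12. ] z [0.01   0.0113 0.0125]
bush w2 81 (array([533. , 307.7]), array([20.1, 16.9]), 41.9) mean [532.5 307.2  19. ] z [0.015  0.0181 0.0192]
stack w1 2548 (array([ 533.8, -371.1]), array([ 47.9, 160.9]), 69.3) mean [ 525.  -368.3   43. ] z [0.0403 0.0417 0.0428]
rack 0.078 933 (array([ 530.2, -370.4]), array([ 68.3, 183.1]), 69.0)
rack 0.07 677 (array([ 528.2, -370.8]), array([ 61.1, 178.7]), 69.0)
rack 0.003 1179 (array([ 530. , -370.3]), array([ 75.2, 182.9]), 69.1)
bolster 3574 (array([569.6,  61.9]), array([120.3, 129.2]), 84.4)
rail 571 (array([543.5,  64.9]), array([73.4, 77.3]), 84.4)
stop 54 (array([557.4,  62.6]), array([63. , 42.1]), 82.7)
x 857 (array([577.9,  60.9]), array([143.8, 181.7]), 84.7)
base 1848 (array([579. ,  60.5]), array([150.4, 188.8]), 83.9)
 -1   0  -2   0   0  -1   0  -1  -2  -1  -2  -2  -1  -1   0  -1  -1 473   0   0   1   0   0   0  -2  -1   1  -1  -1  -1  -1   0
  0  -2   0   0   0  -2   0   0   0  -1   0  -1  -3  -2   0   2   0  -1  -1  -2  -1  -1   0   0  -1  -1  
[... 2906 characters left out ...]
 169 169 169 169 170 170 169 165 161  -1   0   1  -2  -2 344
122   0   0   1  30  29  79 160 168 168 176 176 174 178 176 177 176 176 178 178 178 179 179 180 172 170  -2   0   0  -1   1   0
124  -1  -1   1  29  30  81 168 175 177 183 183 185 184 185 185 184 187 187 186 187 186 186 188 180 180   0  -2   0  -2   0   1
128  -1  -2  -1  28  31  79 180 185 185 192 193 193 193 194 194 193 193 194 194 194 195 193 195 195 188 186  -1   0   0  -1   1
128  -2  -1   1  26  29  79 188 193 193 206 206 201 201 201 202 201 200 201 200 201 201 202 207 207 196 193   0   0  -1  -1   0
132   0   0  -2  25  29  79 196 199 200 473 208 207 208 208 208 207 207 208 208 208 208 208 208 209 201 204  -1  -2   0  -3  -2
```

>>> apply_moves([
  [0.15,0.0017,0.035,-0.015,0,0,-0.0095],
  [0.15,0.0017,0.035,-0.015,0,0,-0.0095],
  [0.15,0.0017,0.035,-0.015,0,0,-0.0095],
  [0.15,0.0017,0.035,-0.015,0,0,-0.0095],
  [0.15,0.0017,0.035,-0.015,0,0,-0.0095],
  [0.15,0.0017,0.035,-0.015,0,0,-0.0095],
  [0.15,0.0017,0.035,-0.015,0,0,-0.0095],
  [0.15,0.0017,0.035,-0.015,0,0,-0.0095],
  [0.15,0,0,-0.024,0,0,0],
  [0.15,0,0,-0.024,0,0,0],
  [0.15,0,0,-0.024,0,0,0],
  [0.15,0,0,-0.024,0,0,0],
  [0.15,0,0,-0.02,0,0,0],
  [0.15,0,0,-0.015,0,0,0],
  [0.15,0,0,0,0,0,0],
])

```text
clock: 4.17
position: [0.4315, 0.326, 0.0452]
tool_rot: [-0.002, 0.102, 0.995, -0.002]
force: [0.2, -1.2, 0.2]
gripper_width: 0.58
grip_force: 0.0
```

```bash
python3 snap.py wrist3
cat > m3.py <<'E'
from h import *
c=load("wrist2");X=xyz(c);B=X[180:300,220:345].reshape(-1,3)
for yaw in (-5.0,-5.6,-6.2):
    a=np.radians(yaw);ex=np.array([np.cos(a),np.sin(a)]);ey=np.array([-ex[1],ex[0]])
    u=B[:,:2]@ex*1000;v=B[:,:2]@ey*1000;z=B[:,2]*1000
    bo=(z>77)&(z<83); lo=np.percentile(u[bo],[.3,1]); vv=np.percentile(v[bo],[.5,99.5])
    r=(z>84.5)&(z<89)&(u>lo[0]+17)&(u<lo[0]+60); k=v[r]; mid=(k.min()+k.max())/2
    L=k[k<mid];R=k[k>mid]
    sl=[np.polyfit(u[r&(v<mid)],v[r&(v<mid)],1)[0],np.polyfit(u[r&(v>mid)],v[r&(v>mid)],1)[0]]
    print(yaw,"front u",lo.round(1),"bolster v",vv.round(1),"rails",L.min().round(1),L.max().round(1),R.min().round(1),R.max().round(1),"c",(L.mean()+R.mean())/2,"slopes deg",np.degrees(sl).round(2))
    for vc in [(L.mean()+R.mean())/2]:
        p=(lo.mean()+75)*ex+vc*ey; print("  origin",p.round(1),"axle",(p-185*ey).round(1))
t=load("top0");X=xyz(t)[140:165,266:312].reshape(-1,3)
P=X[(X[:,2]>.262)&(X[:,2]<.284)&(X[:,1]<-.06)]; print("handle top", rect(P),np.percentile(P[:,2],[50,80,90]))
v=P[:,1]; 
for lo in (-.15,-.12,-.09): 
    q=P[(v>lo)&(v<lo+.03)]; print(lo,(q[:,0].min()+q[:,0].max())/2,np.median(q[:,0]),len(q))
E
python3 m3.py
```

```text
-5.0 front u [497.4 497.8] bolster v [ 51.8 170.9] rails 79.0 89.0 133.6 143.9 c 111.47330319956592 slopes deg [-0.26 -1.28]
  origin [580.1  61.1] axle [ 564.  -123.2]
-5.6 front u [496.5 496.9] bolster v [ 57.8 176.6] rails 84.5 94.5 139.3 149.6 c 117.06301216168099 slopes deg [ 0.31 -0.74]
  origin [580.4  60.7] axle [ 562.3 -123.4]
-6.2 front u [495.3 495.6] bolster v [ 63.1 182.2] rails 90.0 100.0 144.9 155.3 c 122.6689541294929 slopes deg [ 0.96 -0.11]
  origin [580.4  60.3] axle [ 560.4 -123.6]
handle top (array([ 581.8, -106.7]), array([91.3, 25.6]), 84.4) [0.27639012 0.27924503 0.2805958 ]
-0.15 0.578382092789661 0.576394973963608 62
-0.12 0.5830181037900483 0.5797906174207506 64
-0.09 0.5829957378140055 0.5829455958000519 62
```

>>> apply_moves([
  [0.15,0,0.0015,-0.012,0,0,0],
  [0.15,0,0.001,-0.012,0,0,0],
  [0.15,0,0.001,-0.01,0,0,0],
  [0.15,0,0,-0.005,0,0,0],
  [0.15,0,0,0,0,0,0],
  [0.15,0,0,0,0,0,0],
])

```text
clock: 4.72
position: [0.4326, 0.3316, 0.0091]
tool_rot: [-0.0, 0.101, 0.995, -0.0]
force: [0.4, 0.6, -0.4]
gripper_width: 0.574
grip_force: 0.0
```

```bash
python3 snap.py wrist4; python3 -c "
import cv2,numpy as np
cv2.imwrite('pics/w4.png',cv2.imread('pics/wrist4.png')[60:360,56:456])
from workcell import telemetry as t; s=t.observe(); print({k:np.round(s[k],4) for k in ('position','tool_rot','force')})"
```

```text
{'position': array([0.4328, 0.3318, 0.0095]), 'tool_rot': array([0.000e+00, 1.012e-01, 9.949e-01, 1.000e-04]), 'force': array([-0.3175,  0.1656,  1.2259])}
```

View pics/w4.png

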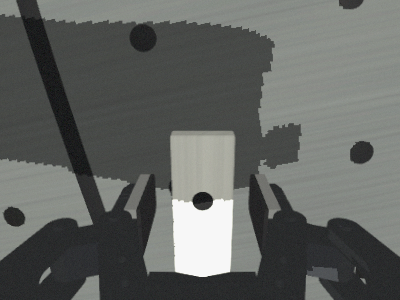

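The picture shows the link's tail centred between the open pads (link columns 171–235, pads at 153 and 252). I'll lower and grip it.

>>> apply_moves([
  [0.15,0,-0.001,-0.003,0,0,0],
  [0.15,0,-0.001,-0.002,0,0,0],
  [0.15,0,0,0,0,0,0],
  [-1,0,0,0,0,0,0],
  [-1,0,0,0,0,0,0],
  [-1,0,0,0,0,0,0],
  [-1,0,0,0,0,0,0],
  [-1,0,0,0,0,0,0],
])

```text
clock: 5.43
position: [0.4328, 0.3297, 0.0044]
tool_rot: [0.0, 0.101, 0.995, 0.0]
force: [0.3, -0.2, -0.4]
gripper_width: 0.001
grip_force: 0.0
```

```bash
python3 snap.py wrist5 top5 side5; python3 -c "
import cv2,numpy as np
a=cv2.imread('pics/wrist5.png')[60:360,56:456];b=cv2.resize(cv2.imread('pics/side5.png')[220:340,180:340],(400,300))
cv2.imwrite('pics/w5.png',np.hstack([a,b]))"
```

```text
(no output)
```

View pics/w5.png

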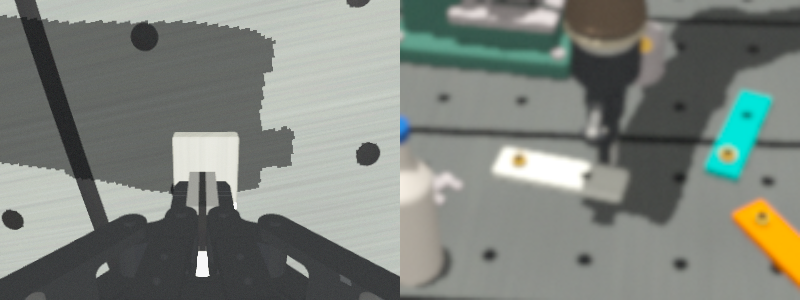

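```bash
python3 - <<'E'
from h import *
from workcell import telemetry as t
s=t.observe();print(s["position"],s["force"],s["joint_torque"].round(2))
c=load("wrist5");X=xyz(c)
print("proj TCP px",proj(c,[s["position"],s["position"]+[0,0,.019]]))
for r in range(190,330,8): print(r,[tuple((X[r,k]*1000).round(0).astype(int)) for k in (236,248,254,259,264,270,284)])
E
sed -i 's/load("wrist2");h=H/load("top5");h=H/' m2.py
python3 - <<'E'
from h import *
exec(open('m2.py').read().split('c=load')[0])
c=load("top5");h=H(c);comp(c,(h[...,1]<45)&(h[...,2]>140),(155,160,190,215),.012,"link top5")
comp(c,(h[...,0]>8)&(h[...,0]<32)&(h[...,1]>70),(155,160,190,200),.019,"bush")
E
```

```text
[0.43276237 0.32968311 0.00433718] [ 0.46878918 -0.0174932  -0.29285286] [ 1.000e-02 -6.466e+01 -1.305e+01 -2.018e+01  1.000e-02  0.000e+00
  0.000e+00]
proj TCP px [[259.0575015  224.43833725]
 [259.16367405 237.3452225 ]]
190 [(np.int64(409), np.int64(320), np.int64(0)), (np.int64(410), np.int64(327), np.int64(0)), (np.int64(411), np.int64(331), np.int64(-1)), (np.int64(412), np.int64(334), np.int64(0)), (np.int64(413), np.int64(337), np.int64(-1)), (np.int64(413), np.int64(341), np.int64(0)), (np.int64(415), np.int64(349), np.int64(-2))]
198 [(np.int64(410), np.int64(320), np.int64(12)), (np.int64(412), np.int64(327), np.int64(11)), (np.int64(413), np.int64(331), np.int64(12)), (np.int64(414), np.int64(334), np.int64(11)), (np.int64(414), np.int64(337), np.int64(12)), (np.int64(415), np.int64(340), np.int64(11)), (np.int64(416), np.int64(348), np.int64(11))]
206 [(np.int64(415), np.int64(319), np.int64(12)), (np.int64(417), np.int64(326), np.int64(12)), (np.int64(418), np.int64(330), np.int64(11)), (np.int64(418), np.int64(333), np.int64(12)), (np.int64(418), np.int64(336), np.int
[... 4544 characters left out ...]
)), (np.int64(439), np.int64(330), np.int64(83)), (np.int64(424), np.int64(335), np.int64(102)), (np.int64(418), np.int64(339), np.int64(111))]
326 [(np.int64(414), np.int64(327), np.int64(115)), (np.int64(439), np.int64(324), np.int64(87)), (np.int64(503), np.int64(312), np.int64(12)), (np.int64(504), np.int64(315), np.int64(12)), (np.int64(441), np.int64(330), np.int64(85)), (np.int64(427), np.int64(334), np.int64(102)), (np.int64(416), np.int64(339), np.int64(115))]
link top5 138 (array([534. , 308.3]), array([43.2, 52.2]), 78.5) mean [533.8 308.1  12. ] z [0.0017 0.0111 0.0188]
bush 530 (array([483.2, 319. ]), array([130.9,  76.6]), 89.1) mean [476.6 328.9  19. ] z [0.4868 0.5319 0.5746]
```

Run:
```python
from h import *
c=load("side5"); p=np.array([.4328,.3297,0])
for z in (.004,.023,.045,.06): print(z,proj(c,p+[0,0,z]).round(1))
X=xyz(c)
for r in range(262,300,3): print(r,[tuple(int(v) for v in (X[r,k]*1000).round(0)) for k in (255,258,261,264,267)])
f=c["frame"]; cv2.imwrite("pics/s5.png",cv2.resize(f[230:320,200:320],(800,600),interpolation=cv2.INTER_CUBIC)[...,::-1])
```

```text
0.004 [[262.  293.7]]
0.023 [[262.  288.7]]
0.045 [[261.9 282.9]]
0.06 [[261.9 278.8]]
262 [(448, 365, 149), (440, 365, 149), (432, 368, 152), (426, 351, 138), (418, 351, 138)]
265 [(448, 368, 141), (440, 370, 143), (432, 370, 144), (426, 346, 124), (418, 342, 121)]
268 [(451, 339, 107), (440, 373, 137), (433, 359, 125), (426, 341, 109), (418, 341, 110)]
271 [(447, 378, 130), (439, 380, 132), (434, 346, 102), (426, 350, 107), (419, 323, 83)]
274 [(446, 389, 130), (439, 388, 129), (431, 388, 129), (426, 344, 91), (423, 249, 6)]
277 [(447, 378, 110), (439, 385, 117), (432, 382, 115), (426, 354, 89), (422, 255, -1)]
280 [(457, 273, 2), (443, 339, 64), (435, 341, 66), (427, 336, 62), (422, 268, 0)]
283 [(456, 285, 1), (444, 333, 47), (435, 341, 55), (427, 338, 53), (421, 282, 0)]
286 [(454, 310, 14), (447, 297, 1), (435, 337, 40), (427, 337, 40), (379, 1141, 806)]
289 [(453, 321, 13), (445, 321, 13), (436, 320, 12), (428, 319, 12), (419, 320, 14)]
292 [(452, 334, 14), (444, 334, 15), (435, 332, 12), (427, 333, 14), (419, 332, 13)]
295 [(451, 345, 13), (443, 345, 13), (435, 343, 12), (426, 344, 14), (418, 344, 14)]
298 [(451, 347, 3), (443, 352, 9), (434, 353, 11), (426, 355, 13), (417, 353, 11)]
```

View pics/s5.png

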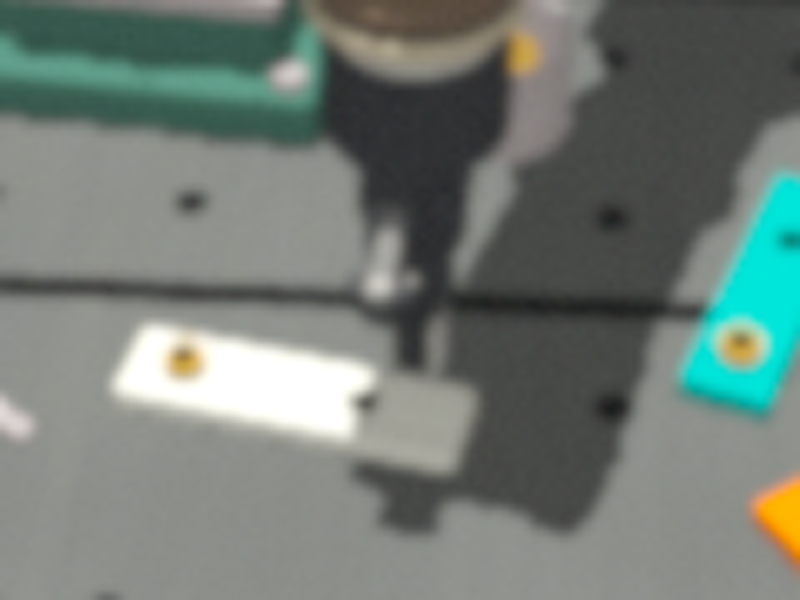

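The side view shows the shut tips at about (262,285), roughly 35 mm over the bench, while the TCP reads 4 mm. So the fingers end well behind the stated TCP, and I will go down by feel.

>>> apply_moves([
  [0.2,0,0,0,0,0,0],
  [0.2,0,0,0,0,0,0],
  [0.2,0,0,0,0,0,0],
  [0.2,0,0,0,0,0,0],
  [0.2,0,0,-0.008,0,0,0],
  [0.2,0,0,-0.008,0,0,0],
  [0.2,0,0,-0.004,0,0,0],
  [0.2,0,0,0,0,0,0],
])

```text
clock: 6.25
position: [0.4321, 0.3289, -0.0172]
tool_rot: [-0.001, 0.101, 0.995, -0.001]
force: [-0.6, -0.4, -0.3]
gripper_width: 0.603
grip_force: 0.0
```

```bash
python3 snap.py wrist6 side6
python3 - <<'E'
from h import *
from workcell import telemetry as t
print(t.observe()["position"],t.observe()["force"])
c=load("wrist6");X=xyz(c)
for k in (204,210,216,302,308,314): 
    col=X[:,k,2]*1000; print(k,[(r,int(col[r]),int(X[r,k,0]*1000)) for r in range(226,262,3)])
E
```

```text
[ 0.43243582  0.32953692 -0.01612952] [0.13845263 0.62626101 0.76555826]
204 [(226, 0, 419), (229, 0, 421), (232, 0, 423), (235, 21, 415), (238, 26, 415), (241, 29, 415), (244, 31, 416), (247, 30, 418), (250, 32, 419), (253, 33, 420), (256, 32, 421), (259, 32, 423)]
210 [(226, 0, 419), (229, 0, 422), (232, 0, 424), (235, 0, 425), (238, -1, 428), (241, -1, 430), (244, 0, 431), (247, -1, 433), (250, 0, 435), (253, 0, 437), (256, 0, 438), (259, 0, 440)]
216 [(226, -1, 421), (229, -1, 423), (232, 0, 424), (235, 0, 426), (238, 0, 428), (241, 0, 430), (244, 0, 432), (247, 0, 433), (250, 0, 436), (253, 0, 438), (256, 0, 439), (259, 0, 441)]
302 [(226, 0, 431), (229, 0, 432), (232, 0, 434), (235, 0, 436), (238, 0, 438), (241, 0, 439), (244, -1, 442), (247, 0, 444), (250, 0, 446), (253, 0, 448), (256, 0, 449), (259, 0, 452)]
308 [(226, 0, 431), (229, -1, 433), (232, 0, 435), (235, 19, 427), (238, 20, 428), (241, 21, 429), (244, 20, 432), (247, 20, 433), (250, 21, 434), (253, 21, 436), (256, 23, 437), (259, 22, 439)]
314 [(226, 0, 432), (229, 0, 434), (232, -1, 436), (235, 23, 426), (238, 25, 426), (241, 29, 426), (244, 31, 426), (247, 34, 426), (250, 36, 427), (253, 36, 428), (256, 36, 430), (259, 37, 430)]
```

>>> apply_moves([
  [0.2,0,0,-0.006,0,0,0],
  [0.2,0,0,-0.005,0,0,0],
  [0.2,0,0,-0.003,0,0,0],
  [0.2,0,0,0,0,0,0],
  [0.2,0,0,0,0,0,0],
])

```text
clock: 6.77
position: [0.4326, 0.3296, -0.0299]
tool_rot: [-0.0, 0.101, 0.995, -0.0]
force: [0.4, 0.5, 0.9]
gripper_width: 0.6
grip_force: 0.0
```

>>> apply_moves([
  [-1,0,0,0,0,0,0],
  [-1,0,0,0,0,0,0],
  [-1,0,0,0,0,0,0],
  [-1,0,0,0,0,0,0],
])

```text
clock: 7.1
position: [0.4329, 0.33, -0.0291]
tool_rot: [0.0, 0.101, 0.995, 0.0]
force: [-1.3, -0.2, 6.5]
gripper_width: 0.442
grip_force: 60.7
```

>>> apply_moves([
  [-1,0,0,0.01,0,0,0],
  [-1,0,0,0.02,0,0,0],
  [-1,0,0,0.03,0,0,0],
  [-1,0,0,0.04,0,0,0],
  [-1,-0.0053,-0.0177,0,0,0,0.0074],
  [-1,-0.0053,-0.0177,0,0,0,0.0074],
  [-1,-0.0053,-0.0177,0,0,0,0.0074],
  [-1,-0.0053,-0.0177,0,0,0,0.0074],
  [-1,-0.0053,-0.0177,0,0,0,0.0074],
  [-1,-0.0053,-0.0177,0,0,0,0.0074],
  [-1,-0.0053,-0.0177,0,0,0,0.0074],
  [-1,-0.0053,-0.0177,0,0,0,0.0074],
  [-1,-0.0053,-0.0177,0,0,0,0.0074],
  [-1,-0.0053,-0.0177,0,0,0,0.0074],
  [-1,-0.0053,-0.0177,0,0,0,0.0074],
  [-1,-0.0053,-0.0177,0,0,0,0.0074],
  [-1,-0.0053,-0.0177,0,0,0,0.0074],
  [-1,-0.0053,-0.0177,0,0,0,0.0074],
])

```text
clock: 8.6
position: [0.3581, 0.0809, 0.0707]
tool_rot: [0.0, 0.049, 0.999, -0.0]
force: [0.9, -0.1, -2.0]
gripper_width: 0.449
grip_force: 60.5
```

```bash
python3 snap.py wrist7
python3 - <<'E'
from h import *
from workcell import telemetry as t
s=t.observe();print(s["position"],s["tool_rot"],s["force"],s["grip_force"])
exec(open('m2.py').read().split('c=load')[0])
c=load("wrist7");X=xyz(c)
# pressed frame
a=np.radians(-5.7);ex=np.array([np.cos(a),np.sin(a)]);ey=np.array([-ex[1],ex[0]]);o=np.array([.5804,.0606])
Q=X.reshape(-1,3);u=(Q[:,:2]-o)@ex*1000;v=(Q[:,:2]-o)@ey*1000;z=Q[:,2]*1000
for l,z0,z1,u0,u1,v0,v1 in (("link top",105,119,-280,-60,-40,40),("rails",84.5,89.5,-58,15,-40,40),("bolster",77,83,-90,70,-80,80)):
    m=(z>z0)&(z<z1)&(u>u0)&(u<u1)&(v>v0)&(v<v1); print(l,m.sum(),"u",np.percentile(u[m],[1,99]).round(1) if m.any() else "","v",np.percentile(v[m],[1,99]).round(1) if m.any() else "",np.median(z[m]))
    if l=="rails" and m.any(): print("  L",np.percentile(v[m&(v<0)],[2,98]),"R",np.percentile(v[m&(v>0)],[2,98]))
    if l=="link top" and m.any():
        print("  rect",rect(Q[m]))
        for uu in range(-220,-60,30):
            k=m&(abs(u-uu)<6); print("   ",uu,v[k].min().round(1) if k.any() else "",v[k].max().round(1) if k.any() else "",np.median(z[k]).round(1) if k.any() else "")
E
```

```text
[0.35614311 0.07709232 0.06999932] [-0.00123355  0.05001168  0.9987457  -0.0020838 ] [-2.49643803 -4.64382359 -2.80468444] 60.55167317390442
link top 9565 u [-244.2 -175.2] v [-27.6  22.7] 111.31715656240252
  rect (array([372.9,  79.3]), array([65.2, 72.5]), 85.9)
    -220 -21.6 16.6 111.5
    -190 -21.9 17.9 111.1
    -160   
    -130   
    -100   
    -70   
rails 0 u  v  nan
bolster 0 u  v  nan
  return _methods._mean(a, axis=axis, dtype=dtype,
  ret = ret.dtype.type(ret / rcount)
```

>>> apply_moves([
  [-1,0,0,-0.005,0,0,0],
  [-1,0,0,-0.0045,0,0,0],
  [-1,0.0096,-0.0009,0,0,0,0],
  [-1,0.0096,-0.0009,0,0,0,0],
  [-1,0.0096,-0.0009,0,0,0,0],
  [-1,0.0096,-0.0009,0,0,0,0],
  [-1,0.0096,-0.0009,0,0,0,0],
  [-1,0.0096,-0.0009,0,0,0,0],
  [-1,0.0096,-0.0009,0,0,0,0],
  [-1,0.0096,-0.0009,0,0,0,0],
  [-1,0.0096,-0.0009,0,0,0,0],
  [-1,0.0096,-0.0009,0,0,0,0],
  [-1,0.0096,-0.0009,0,0,0,0],
  [-1,0.0096,-0.0009,0,0,0,0],
  [-1,0,0,0,0,0,0],
  [-1,0,0,0,0,0,0],
  [-1,0,0,0,0,0,0],
])

```text
clock: 10.07
position: [0.4732, 0.0711, 0.0607]
tool_rot: [-0.0, 0.049, 0.999, -0.0]
force: [0.1, 0.9, -2.3]
gripper_width: 0.446
grip_force: 60.6
```

```bash
python3 snap.py wrist8 side8
cat > chk.py <<'E'
from h import *
import sys
from workcell import telemetry as t
s=t.observe();print(s["position"].round(4),s["tool_rot"].round(3),s["force"].round(1))
a=np.radians(-5.7);ex=np.array([np.cos(a),np.sin(a)]);ey=np.array([-ex[1],ex[0]]);o=np.array([.5804,.0606])
c=load(sys.argv[1]);X=xyz(c);Q=X.reshape(-1,3);u=(Q[:,:2]-o)@ex*1000;v=(Q[:,:2]-o)@ey*1000;z=Q[:,2]*1000
p=s["position"][:2]-o; print("hand u,v",p@ex*1000,p@ey*1000)
zt=float(sys.argv[2])
for uu in range(-125,-36,6):
    k=(abs(u-uu)<3)&(abs(v)<45)&(abs(z-zt)<3.5)
    r=(abs(u-uu)<3)&(abs(v)<45)&(z>84)&(z<90) 
    print(uu,"link",v[k].min().round(1) if k.any() else "",v[k].max().round(1) if k.any() else "",np.median(z[k]).round(1) if k.any() else "","| rails L",np.r_[v[r&(v<0)]].round(1)[[0,-1]] if (r&(v<0)).any() else "", "R",v[r&(v>0)].round(1)[[0,-1]] if (r&(v>0)).any() else "")
E
python3 chk.py wrist8 101; python3 -c "
import cv2,numpy as np
a=cv2.imread('pics/wrist8.png')[84:384,56:456];b=cv2.resize(cv2.imread('pics/side8.png')[150:255,165:305],(400,300),interpolation=cv2.INTER_CUBIC)
cv2.imwrite('pics/w8.png',np.hstack([a,b]))"
```

```text
[0.4731 0.0711 0.0608] [-0.     0.049  0.999 -0.   ] [-0.7  0.3 -1.6]
hand u,v -107.7787946908038 -0.22059036100381935
-125 link -21.2 18.4 101.5 | rails L  R 
-119 link -26.4 24.6 101.5 | rails L  R 
-113 link -32.3 31.7 101.5 | rails L  R 
-107 link -19.8 18.2 101.3 | rails L  R 
-101 link -19.8 18.2 101.3 | rails L  R 
-95 link -20.2 18.6 101.3 | rails L  R 
-89 link -20.4 19.3 101.1 | rails L  R 
-83 link -20.3 19.1 101.1 | rails L  R 
-77 link -19.9 19.4 101.0 | rails L  R 
-71 link -20.2 19.6 101.0 | rails L [-26.1 -26.3] R 
-65 link -19.8 19.9 100.8 | rails L [-26.  -27.2] R [25.8 25.6]
-59 link -20.1 19.4 100.7 | rails L [-24. -22.] R [25.2 28.4]
-53 link -1.9 -1.9 99.8 | rails L [-27.8 -24.1] R [23.3 28.2]
-47 link    | rails L [-29.9 -21.8] R [23.3 28.3]
-41 link    | rails L  R
```

View pics/w8.png

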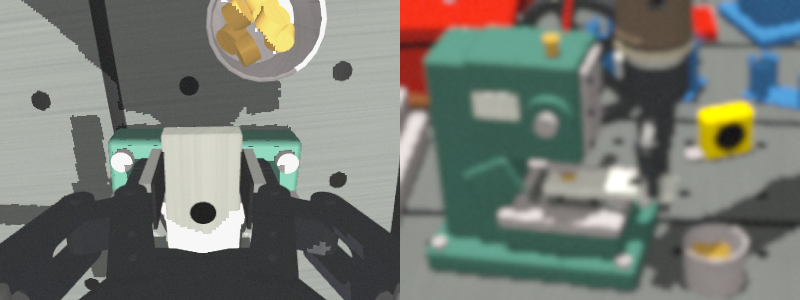

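The link sits centred between the rails (tail at (202,170), bush under the head), so I lower it and then push to the stop.

>>> apply_moves([
  [-1,0,0.0007,-0.002,0,0,0],
  [-1,0,0,-0.002,0,0,0],
  [-1,0,0,-0.002,0,0,0],
  [-1,0,0,-0.0015,0,0,0],
  [-1,0,0,0,0,0,0],
  [-1,0,0,0,0,0,0],
])

```text
clock: 10.67
position: [0.4736, 0.0717, 0.0532]
tool_rot: [-0.0, 0.05, 0.999, -0.0]
force: [0.4, -0.4, -1.5]
gripper_width: 0.443
grip_force: 60.6
```

>>> apply_moves([
  [-1,0.001,-0.0001,0,0,0,0],
  [-1,0.001,-0.0001,0,0,0,0],
  [-1,0.001,-0.0001,0,0,0,0],
  [-1,0.001,-0.0001,0,0,0,0],
  [-1,0,0,0,0,0,0],
])

```text
clock: 11.08
position: [0.4777, 0.0714, 0.0533]
tool_rot: [-0.0, 0.05, 0.999, 0.0]
force: [-0.7, -0.5, -1.3]
gripper_width: 0.443
grip_force: 60.6
```

>>> apply_moves([
  [-1,0.001,-0.0001,0,0,0,0],
  [-1,0.0005,-0.0001,0,0,0,0],
  [-1,0,0,0,0,0,0],
])

```text
clock: 11.33
position: [0.4777, 0.0712, 0.0529]
tool_rot: [-0.001, 0.049, 0.999, -0.0]
force: [-5.6, 1.1, -0.4]
gripper_width: 0.443
grip_force: 60.7
```

>>> apply_moves([
  [-1,0.001,-0.0001,0,0,0,0],
  [-1,0.0005,-0.0001,0,0,0,0],
  [-1,0,0,0,0,0,0],
])

```text
clock: 11.58
position: [0.4776, 0.0711, 0.0525]
tool_rot: [-0.003, 0.049, 0.999, -0.0]
force: [-9.9, 2.9, -0.5]
gripper_width: 0.444
grip_force: 60.7
```

>>> apply_moves([
  [-1,-0.001,0.0001,-0.0007,0,0,0],
  [-1,-0.0005,0,-0.0007,0,0,0],
  [-1,0,0,0,0,0,0],
])

```text
clock: 11.83
position: [0.4776, 0.0712, 0.0515]
tool_rot: [-0.001, 0.049, 0.999, -0.0]
force: [-6.0, 1.3, 0.4]
gripper_width: 0.444
grip_force: 60.8
```

```bash
python3 snap.py wrist9; python3 chk.py wrist9 92.5 | head -12
```

```text
[0.4776 0.0712 0.0515] [-0.001  0.049  0.999 -0.   ] [-6.4  0.2 -0.4]
hand u,v -103.31724272877301 0.3596008438798385
-125 link -20.5 18.9 91.5 | rails L [-2.4 -8.2] R [17.5 18.9]
-119 link -20.2 19.0 92.0 | rails L  R 
-113 link -32.5 32.1 92.2 | rails L [-25.6 -22.4] R [19.8 22.8]
-107 link -33.0 30.9 92.2 | rails L [-28.1 -28.1] R [7.3 7.3]
-101 link -19.4 18.7 92.2 | rails L  R 
-95 link -19.2 18.7 92.2 | rails L  R 
-89 link -19.7 19.8 92.2 | rails L  R 
-83 link -19.9 20.0 92.3 | rails L  R [20. 20.]
-77 link -19.7 19.6 92.3 | rails L  R 
-71 link -19.4 19.9 92.3 | rails L  R
```

>>> apply_moves([
  [-1,-0.0003,0,-0.0007,0,0,0],
  [-1,0,0,0,0,0,0],
  [0.2,0,0,0,0,0,0],
  [0.2,0,0,0,0,0,0],
  [0.2,0,0,0,0,0,0],
  [0.2,0,0,0,0,0,0],
])

```text
clock: 12.38
position: [0.4796, 0.0711, 0.0514]
tool_rot: [0.0, 0.05, 0.999, 0.0]
force: [0.6, 0.3, 0.4]
gripper_width: 0.598
grip_force: 0.0
```

```bash
python3 snap.py wrist10; python3 chk.py wrist10 92.5 | head -12
```

```text
[0.4794 0.0711 0.0514] [0.    0.05  0.999 0.   ] [-1.1 -0.3 -0.7]
hand u,v -101.49482802531723 0.39035030333149817
-125 link -20.3 18.7 91.1 | rails L [-14.  -10.1] R [ 1.7 17.9]
-119 link -20.5 19.1 91.6 | rails L [-20.5 -20.5] R [ 6.1 13.5]
-113 link -32.6 31.8 91.6 | rails L [-20.3 -26. ] R [18.2 19.3]
-107 link -38.6 37.8 91.6 | rails L [-25.8 -25.9] R [25.  25.2]
-101 link -26.0 25.4 91.6 | rails L [-25.9 -11.6] R [25.3 25.2]
-95 link -26.0 25.6 91.6 | rails L [-25.7 -26. ] R [25.2 25.4]
-89 link -25.9 25.3 91.6 | rails L [-25.9 -25.9] R [ 0.2 15. ]
-83 link -19.9 19.9 91.5 | rails L [-19.9 -19.9] R [19.9  9.9]
-77 link -19.7 19.7 91.6 | rails L [-28.1 -19.7] R [29.9 29.9]
-71 link -19.4 19.8 91.5 | rails L [-28.3 -28.7] R [29.5  3. ]
```

>>> apply_moves([
  [0.4,0,0,0.02,0,0,0],
  [0.4,0,0,0.035,0,0,0],
  [0.4,0,0,0.035,0,0,-0.12],
  [0.4,0,0,0.035,0,0,-0.12],
  [0.4,0,0,0.035,0,0,-0.12],
  [0.4,0,0,0.035,0,0,-0.12],
  [0.4,0,0,0.035,0,0,-0.12],
  [0.4,0,-0.005,0.035,0,0,-0.12],
  [0.4,0,-0.031,0.015,0,0,-0.12],
  [0.4,0,-0.031,0,0,0,-0.12],
  [0.4,0,-0.031,0,0,0,-0.12],
  [0.4,0,-0.031,0,0,0,-0.12],
  [0.4,0,-0.031,0,0,0,-0.12],
  [0.4,0.0165,-0.031,0,0,0,-0.12],
  [0.4,0.0165,-0.0172,0,0,0,-0.12],
  [0.4,0.0165,0,0,0,0,-0.011],
  [0.4,0.0165,0,0,0,0,0],
  [0.4,0.0165,0,0,0,0,0],
  [0.4,0.0166,0,0,0,0,0],
  [0.4,0,0,0,0,0,0],
])

```text
clock: 14.1
position: [0.5801, -0.1369, 0.3303]
tool_rot: [-0.0, 0.741, 0.671, 0.0]
force: [-0.8, -0.2, -0.8]
gripper_width: 0.7
grip_force: 0.0
```

```bash
python3 snap.py wrist11
python3 - <<'E'
from h import *
from workcell import telemetry as t
s=t.observe();print(s["position"].round(4),s["tool_rot"].round(4),s["joint_pos"].round(2))
a=np.radians(-5.7);ex=np.array([np.cos(a),np.sin(a)]);ey=np.array([-ex[1],ex[0]]);o=np.array([.5804,.0606])
c=load("wrist11");Q=xyz(c).reshape(-1,3);u=(Q[:,:2]-o)@ex*1000;v=(Q[:,:2]-o)@ey*1000;z=Q[:,2]*1000
p=s["position"][:2]-o; print("hand u,v",p@ex*1000,p@ey*1000)
for v0 in range(-215,-110,10):
    m=(v>v0)&(v<v0+10)&(z>255)&(z<290)&(abs(u)<80)
    if m.any(): print(v0,m.sum(),"u",np.percentile(u[m],[1,99]).round(1),"ztop",np.percentile(z[m],[98]).round(1), "u at top",np.median(u[m&(z>np.percentile(z[m],80))]).round(1))
E
```

```text
[ 0.5789 -0.1368  0.3305] [-6.000e-04  7.411e-01  6.714e-01  1.000e-04] [ 0.55  0.38 -0.59  1.4   0.21  1.43 -0.14]
hand u,v 18.12309545100477 -196.55853952227145
-215 185 u [ 5.7 28.3] ztop [279.7] u at top 17.4
-205 326 u [ 5.8 28.2] ztop [279.5] u at top 16.7
-195 331 u [ 5.9 28.1] ztop [279.4] u at top 17.5
-185 347 u [ 6.1 28. ] ztop [279.4] u at top 17.5
-175 354 u [ 6.3 28.7] ztop [279.5] u at top 17.5
-165 365 u [ 6.4 28.6] ztop [279.5] u at top 17.5
-155 393 u [ 5.8 28.5] ztop [279.5] u at top 17.5
-145 385 u [ 6.6 28.3] ztop [279.2] u at top 17.5
-135 415 u [ 6.7 29. ] ztop [279.6] u at top 16.8
-125 418 u [ 6.9 28.9] ztop [279.7] u at top 17.6
-115 1357 u [-67.9  69.6] ztop [289.8] u at top 13.5
```

>>> apply_moves([
  [0.4,-0.0007,0,-0.025,0,0,0],
  [0.4,0,0,-0.03,0,0,0],
  [0.4,0,0,-0.03,0,0,0],
  [0.4,0,0,-0.0155,0,0,0],
  [0.4,0,0,-0.008,0,0,0],
  [0.4,0,0,0,0,0,0],
  [-1,0,0,0,0,0,0],
  [-1,0,0,0,0,0,0],
  [-1,0,0,0,0,0,0],
  [-1,0,0,0,0,0,0],
  [-1,0,0,0,0,0,0],
  [-1,0,0,0,0,0,0],
])

```text
clock: 15.15
position: [0.5785, -0.1372, 0.2244]
tool_rot: [0.001, 0.741, 0.671, 0.001]
force: [0.5, -0.6, 6.8]
gripper_width: 0.254
grip_force: 58.5
```

Run:
```python
from h import *
from workcell import telemetry as t
s=t.observe();print(s["position"].round(4),s["force"].round(1),s["grip_force"],s["gripper_width"])
a=np.radians(-5.7);ex=np.array([np.cos(a),np.sin(a)])
# equal-angle steps from .269 to 2pi
th=np.linspace(.269,2*np.pi,49); 
d=65*np.diff(np.c_[np.sin(th),np.cos(th)],axis=0)/1000
print(np.c_[d[:,0]*ex[0],d[:,0]*ex[1],d[:,1]].round(4).tolist())
```

```text
[ 0.5785 -0.1372  0.2244] [ 0.5 -0.6  6.8] 58.53784918785095 0.25374246678091933
[[0.0077, -0.0008, -0.0027], [0.0073, -0.0007, -0.0036], [0.0068, -0.0007, -0.0045], [0.0062, -0.0006, -0.0053], [0.0054, -0.0005, -0.006], [0.0047, -0.0005, -0.0067], [0.0038, -0.0004, -0.0072], [0.0029, -0.0003, -0.0076], [0.0019, -0.0002, -0.0079], [0.0009, -0.0001, -0.0081], [-0.0001, 0.0, -0.0081], [-0.0011, 0.0001, -0.0081], [-0.0021, 0.0002, -0.0079], [-0.0031, 0.0003, -0.0075], [-0.004, 0.0004, -0.0071], [-0.0048, 0.0005, -0.0065], [-0.0056, 0.0006, -0.0059], [-0.0063, 0.0006, -0.0051], [-0.0069, 0.0007, -0.0043], [-0.0074, 0.0007, -0.0034], [-0.0077, 0.0008, -0.0024], [-0.008, 0.0008, -0.0014], [-0.0081, 0.0008, -0.0004], [-0.0081, 0.0008, 0.0006], [-0.0079, 0.0008, 0.0016], [-0.0077, 0.0008, 0.0026], [-0.0073, 0.0007, 0.0035], [-0.0068, 0.0007, 0.0044], [-0.0062, 0.0006, 0.0052], [-0.0055, 0.0005, 0.006], [-0.0047, 0.0005, 0.0066], [-0.0039, 0.0004, 0.0072], [-0.0029, 0.0003, 0.0076], [-0.002, 0.0002, 0.0079], [-0.001, 0.0001, 0.0081], [0.0, -0.0, 0.0081], [0.001, -0.0001, 0.0081], [0.002, -0.0002, 0.0079], [0.003, -0.0003, 0.0076], [0.0039, -0.0004, 0.0071], [0.0048, -0.0005, 0.0066], [0.0056, -0.0006, 0.0059], [0.0063, -0.0006, 0.0052], [0.0068, -0.0007, 0.0043], [0.0073, -0.0007, 0.0035], [0.0077, -0.0008, 0.0025], [0.008, -0.0008, 0.0015], [0.0081, -0.0008, 0.0005]]
```

>>> apply_moves([
  [-1,0,0,0.002,0,0,0],
  [-1,0.0077,-0.0008,-0.0027,0,0,0],
  [-1,0.0073,-0.0007,-0.0036,0,0,0],
  [-1,0.0068,-0.0007,-0.0045,0,0,0],
  [-1,0.0062,-0.0006,-0.0053,0,0,0],
  [-1,0.0054,-0.0005,-0.006,0,0,0],
  [-1,0.0047,-0.0005,-0.0067,0,0,0],
  [-1,0.0038,-0.0004,-0.0072,0,0,0],
  [-1,0.0029,-0.0003,-0.0076,0,0,0],
  [-1,0.0019,-0.0002,-0.0079,0,0,0],
  [-1,0.0009,-0.0001,-0.0081,0,0,0],
  [-1,0,0,0,0,0,0],
])

```text
clock: 16.15
position: [0.6247, -0.1421, 0.1624]
tool_rot: [-0.001, 0.741, 0.671, -0.0]
force: [2.6, -0.7, -8.5]
gripper_width: 0.255
grip_force: 60.7
```

>>> apply_moves([
  [-1,-0.0001,0,-0.0081,0,0,0],
  [-1,-0.0011,0.0001,-0.0081,0,0,0],
  [-1,-0.0021,0.0002,-0.0079,0,0,0],
  [-1,-0.0031,0.0003,-0.0075,0,0,0],
  [-1,-0.004,0.0004,-0.0071,0,0,0],
  [-1,-0.0048,0.0005,-0.0065,0,0,0],
  [-1,-0.0056,0.0006,-0.0059,0,0,0],
  [-1,-0.0063,0.0006,-0.0051,0,0,0],
  [-1,0,0,0,0,0,0],
])

```text
clock: 16.9
position: [0.5974, -0.1392, 0.109]
tool_rot: [0.0, 0.741, 0.671, 0.0]
force: [-2.1, -1.0, 3.6]
gripper_width: 0.255
grip_force: 61.9
```

>>> apply_moves([
  [-1,-0.0069,0.0007,-0.0043,0,0,0],
  [-1,-0.0074,0.0007,-0.0034,0,0,0],
  [-1,-0.0077,0.0008,-0.0024,0,0,0],
  [-1,-0.008,0.0008,-0.0014,0,0,0],
  [-1,-0.0081,0.0008,-0.0004,0,0,0],
  [-1,-0.0081,0.0008,0.0006,0,0,0],
  [-1,-0.0079,0.0008,0.0016,0,0,0],
  [-1,-0.0077,0.0008,0.0026,0,0,0],
  [-1,0,0,0,0,0,0],
])

```text
clock: 17.65
position: [0.5346, -0.1325, 0.1025]
tool_rot: [-0.0, 0.741, 0.671, -0.0]
force: [-3.4, 1.8, 3.2]
gripper_width: 0.255
grip_force: 62.1
```

>>> apply_moves([
  [-1,-0.0073,0.0007,0.0035,0,0,0],
  [-1,-0.0068,0.0007,0.0044,0,0,0],
  [-1,-0.0062,0.0006,0.0052,0,0,0],
  [-1,-0.0055,0.0005,0.006,0,0,0],
  [-1,-0.0047,0.0005,0.0066,0,0,0],
  [-1,-0.0039,0.0004,0.0072,0,0,0],
  [-1,-0.0029,0.0003,0.0076,0,0,0],
  [-1,-0.002,0.0002,0.0079,0,0,0],
  [-1,-0.001,0.0001,0.0081,0,0,0],
  [-1,0,0,0.0081,0,0,0],
  [-1,0.001,-0.0001,0.0081,0,0,0],
  [-1,0.002,-0.0002,0.0079,0,0,0],
  [-1,0,0,0,0,0,0],
])

```text
clock: 18.73
position: [0.4997, -0.1287, 0.1848]
tool_rot: [0.001, 0.741, 0.671, 0.001]
force: [0.9, 3.3, 2.7]
gripper_width: 0.255
grip_force: 63.0
```

>>> apply_moves([
  [-1,0.003,-0.0003,0.0076,0,0,0],
  [-1,0.0039,-0.0004,0.0071,0,0,0],
  [-1,0.0048,-0.0005,0.0066,0,0,0],
  [-1,0.0056,-0.0006,0.0059,0,0,0],
  [-1,0.0063,-0.0006,0.0052,0,0,0],
  [-1,0.0068,-0.0007,0.0043,0,0,0],
  [-1,0.0073,-0.0007,0.0035,0,0,0],
  [-1,0.0077,-0.0008,0.0025,0,0,0],
  [-1,0.006,-0.0006,0.0011,0,0,0],
  [-1,0.005,-0.0005,0.0005,0,0,0],
  [-1,0.003,-0.0003,0.0002,0,0,0],
  [-1,0,0,0,0,0,0],
  [-1,0,0,0,0,0,0],
])

```text
clock: 19.82
position: [0.559, -0.1351, 0.2273]
tool_rot: [0.001, 0.741, 0.671, 0.001]
force: [2.3, 3.1, -3.3]
gripper_width: 0.251
grip_force: 62.8
```

```bash
python3 snap.py wrist12
cat > hd.py <<'E'
from h import *
import sys
from workcell import telemetry as t
s=t.observe();print(s["position"].round(4),s["force"].round(1),s["gripper_width"].round(3))
a=np.radians(-5.7);ex=np.array([np.cos(a),np.sin(a)]);ey=np.array([-ex[1],ex[0]]);o=np.array([.5804,.0606])
c=load(sys.argv[1]);Q=xyz(c).reshape(-1,3);u=(Q[:,:2]-o)@ex*1000;v=(Q[:,:2]-o)@ey*1000;z=Q[:,2]*1000
p=s["position"][:2]-o; print("hand u,v",p@ex*1000,p@ey*1000)
for v0 in range(-215,-110,10):
    m=(v>v0)&(v<v0+10)&(z>258)&(z<290)&(abs(u)<60)
    if m.any(): print(v0,m.sum(),"u",np.percentile(u[m],[1,50,99]).round(1),"ztop",np.percentile(z[m],[98]).round(1))
E
python3 hd.py wrist12
```

```text
Traceback (most recent call last):
  File "hd.py", line 4, in <module>
    s=t.observe();print(s["position"].round(4),s["force"].round(1),s["gripper_width"].round(3))
                                                                   ^^^^^^^^^^^^^^^^^^^^^^^^
AttributeError: 'float' object has no attribute 'round'
```

```bash
sed -i 's/,s\["gripper_width"\].round(3)//' hd.py; python3 hd.py wrist12
```

```text
[ 0.559  -0.1351  0.2273] [ 2.5  3.2 -3.1]
hand u,v -1.8316647577521494 -196.86900406240693
-215 422 u [-13.   -2.2   8.6] ztop [288.5]
-205 912 u [-13.   -2.2   8.6] ztop [287.1]
-195 2306 u [-26.1  -2.2  21.6] ztop [289.2]
-185 982 u [-13.4  -2.2   9.1] ztop [282.1]
-175 1066 u [-13.6  -2.2   9.3] ztop [282.2]
-165 1139 u [-13.4  -2.2   9.2] ztop [282.1]
-155 1196 u [-13.1  -1.8   9.3] ztop [282.2]
-145 1294 u [-13.   -1.8   9.5] ztop [282.1]
-135 1339 u [-12.7  -1.8   9.6] ztop [282.1]
-125 1473 u [-12.8  -1.8   9.7] ztop [282.3]
-115 4648 u [-57.8  -0.2  57.7] ztop [289.8]
```

>>> apply_moves([
  [-1,0.001,-0.0001,0,0,0,0],
  [-1,0.001,-0.0001,0,0,0,0],
  [-1,0,0,0,0,0,0],
  [-1,0,0,0,0,0,0],
])

```text
clock: 20.2
position: [0.5596, -0.1352, 0.2272]
tool_rot: [-0.0, 0.741, 0.671, -0.0]
force: [-3.4, 4.4, 2.1]
gripper_width: 0.253
grip_force: 63.2
```

```bash
python3 snap.py wrist13; python3 hd.py wrist13 | head -8
```

```text
[ 0.5595 -0.1352  0.2272] [-3.   4.6  1.7]
hand u,v -1.300667321965172 -196.91358738305897
-215 416 u [-12.3  -1.5   9.3] ztop [288.6]
-205 918 u [-12.3  -1.5   9.3] ztop [287.]
-195 2308 u [-25.3  -1.5  22.4] ztop [289.3]
-185 994 u [-13.   -1.9   9.7] ztop [281.9]
-175 1061 u [-13.   -1.5   9.6] ztop [282.2]
-165 1121 u [-12.7  -1.5   9.7] ztop [282.1]
```

>>> apply_moves([
  [-1,0.0008,-0.0001,0,0,0,0],
  [-1,0.0008,-0.0001,0,0,0,0],
  [-1,0,0,0,0,0,0],
  [-1,0,0,0,0,0,0],
])

```text
clock: 20.58
position: [0.5611, -0.1354, 0.2272]
tool_rot: [-0.0, 0.741, 0.671, -0.0]
force: [-3.7, 4.1, 0.2]
gripper_width: 0.26
grip_force: 63.2
```

```bash
python3 snap.py wrist14; python3 hd.py wrist14 | head -8
```

```text
[ 0.5611 -0.1354  0.2272] [-2.4  4.9  1. ]
hand u,v 0.27032417108060286 -196.91576643881126
-215 421 u [-10.8   0.   10.8] ztop [288.4]
-205 914 u [-10.7   0.   10.8] ztop [287.2]
-195 2302 u [-23.8   0.   24. ] ztop [289.2]
-185 995 u [-11.6   0.   11.3] ztop [281.9]
-175 1067 u [-11.4  -0.4  11.1] ztop [282.]
-165 1127 u [-11.1   0.   11.3] ztop [282.2]
```

>>> apply_moves([
  [0.3,0,0,0,0,0,0],
  [0.3,0,0,0,0,0,0],
  [0.3,0,0,0,0,0,0],
  [0.3,0,0,0,0,0,0],
  [0.3,0,0,0.015,0,0,0],
  [0.3,0,0,0.03,0,0,0],
  [0.3,0,0,0.035,0,0,0],
  [0.3,0,0,0.024,0,0,0],
  [0.3,0,0,0,0,0,0],
])

```text
clock: 21.38
position: [0.5641, -0.1359, 0.3366]
tool_rot: [0.003, 0.742, 0.671, 0.003]
force: [0.1, -0.8, -0.4]
gripper_width: 0.65
grip_force: 0.0
```

```bash
python3 snap.py wrist15; python3 hd.py wrist15 | head -8
```

```text
[ 0.5633 -0.136   0.3339] [ 0.4 -0.1 -1.1]
hand u,v 2.515275192853683 -197.29649352024862
-215 178 u [-11.7  -0.6  10.4] ztop [282.]
-205 306 u [-11.5  -0.6  10.3] ztop [282.3]
-195 328 u [-11.4  -0.5  11.1] ztop [282.2]
-185 336 u [-11.2   0.3  11.1] ztop [282.2]
-175 354 u [-11.7  -0.4  11. ] ztop [282.1]
-165 369 u [-11.7  -0.3  10.9] ztop [282.1]
```

>>> apply_moves([
  [0.2,-0.0167,0,0,0,0,0.105],
  [0.2,-0.0167,0,0,0,0,0.105],
  [0.2,-0.0167,0,0,0,0,0.105],
  [0.2,-0.0167,0,0,0,0,0.105],
  [0.2,-0.0169,0,0,0,0,0.105],
  [0.2,0,0.0207,0,0,0,0.105],
  [0.2,0,0.0207,0,0,0,0.105],
  [0.2,0,0.0207,0,0,0,0.105],
  [0.2,0,0.0207,0,0,0,0.105],
  [0.2,0,0.0207,0,0,0,0.105],
  [0.2,0,0.0207,0,0,0,0.105],
  [0.2,0,0.0207,0,0,0,0.105],
  [0.2,0,0.0207,0,0,0,0.105],
  [0.2,0,0.0207,0,0,0,0.105],
  [0.2,0,0.0206,0,0,0,0.101],
  [0.2,0,0,-0.03,0,0,0],
  [0.2,0,0,-0.035,0,0,0],
  [0.2,0,0,-0.035,0,0,0],
  [0.2,0,0,-0.03,0,0,0],
  [0.2,0,0,0,0,0,0],
])

```text
clock: 23.1
position: [0.4742, 0.0692, 0.1952]
tool_rot: [-0.005, 0.05, 0.999, -0.001]
force: [-1.3, -0.9, -0.4]
gripper_width: 0.597
grip_force: 0.0
```

```bash
python3 snap.py wrist16; python3 chk.py wrist16 92.5
```

```text
[0.4758 0.0701 0.1983] [-0.003  0.049  0.999 -0.001] [-0.2 -0.9  0.9]
hand u,v -105.06996355359156 -0.9494871048136198
-125 link -20.3 18.1 91.2 | rails L [-0.1 -8.8] R [ 8.7 14.3]
-119 link -20.4 18.2 91.5 | rails L [ -3.  -11.7] R [9.5 2.8]
-113 link -20.5 18.3 91.6 | rails L  R [9.6 9.6]
-107 link -20.6 18.5 91.5 | rails L  R [14.6 14.6]
-101 link -20.7 18.5 91.5 | rails L [-15.8 -15.8] R 
-95 link -20.7 18.7 91.6 | rails L  R 
-89 link -19.9 18.8 91.5 | rails L [-12.9 -11.9] R 
-83 link -20.0 18.9 91.5 | rails L [ -6. -15.] R 
-77 link -20.1 19.1 91.6 | rails L [-31.7 -28.6] R [ 7.  32.8]
-71 link -20.2 19.2 91.5 | rails L [-34.9 -27.5] R [33.8 34.9]
-65 link -20.3 19.3 91.5 | rails L [-34.8 -24.7] R [26.9 33.1]
-59 link -19.3 19.5 91.5 | rails L [-31.9 -22.6] R [25. 26.]
-53 link -19.4 19.7 91.6 | rails L [-32.3  -4. ] R [23.  19.7]
-47 link -27.8 28.1 91.4 | rails L [-31.2 -19.6] R [23.1 28.3]
-41 link -30.1 31.4 91.3 | rails L [-24.1  -4. ] R [23.2 29.3]
```

>>> apply_moves([
  [0.2,0,0,-0.03,0,0,0],
  [0.2,0,0,-0.035,0,0,0],
  [0.2,0,0,-0.035,0,0,0],
  [0.2,0,0,-0.03,0,0,0],
  [0.2,0,0,-0.0165,0,0,0],
  [0.2,0,0,-0.002,0,0,0],
  [0.2,0,0,0,0,0,0],
  [0.2,0,0,0,0,0,0],
  [-1,0,0,0,0,0,0],
  [-1,0,0,0,0,0,0],
  [-1,0,0,0,0,0,0],
  [-1,0,0,0,0,0,0],
])

```text
clock: 24.15
position: [0.4795, 0.0715, 0.0541]
tool_rot: [0.002, 0.05, 0.999, 0.0]
force: [0.0, 0.6, 7.3]
gripper_width: 0.437
grip_force: 59.4
```

>>> apply_moves([
  [-1,0,0,0.003,0,0,0],
  [-1,0,0,0.003,0,0,0],
  [-1,0,0,0.003,0,0,0],
  [-1,0,0,0,0,0,0],
  [-1,-0.0085,0.0009,0,0,0,0],
  [-1,-0.01,0.001,0,0,0,0],
  [-1,-0.01,0.001,0,0,0,0],
  [-1,-0.01,0.001,0,0,0,0],
  [-1,-0.01,0.001,0,0,0,0],
  [-1,-0.01,0.001,0,0,0,0],
  [-1,-0.01,0.001,0,0,0,0],
  [-1,-0.01,0.001,0,0,0,0],
  [-1,-0.01,0.001,0,0,0,0],
  [-1,-0.01,0.001,0,0,0,0],
  [-1,-0.01,0.001,0,0,0,0],
  [-1,-0.01,0.001,0,0,0,0],
  [-1,0,0,0.005,0,0,0],
  [-1,0,0,0,0,0,0],
])

```text
clock: 25.65
position: [0.3596, 0.0832, 0.0671]
tool_rot: [0.0, 0.049, 0.999, -0.0]
force: [0.0, 0.7, -0.8]
gripper_width: 0.434
grip_force: 60.3
```

```bash
python3 snap.py top17 side17
python3 - <<'E'
from h import *
from workcell import telemetry as t
s=t.observe();print(s["position"].round(4),s["force"].round(1),s["grip_force"])
c=load("top0"); print(plane(c,np.array([[470,323],[353,326],[536,362],[304,379]])*.64,.03).round(3))
c=load("side17"); X=xyz(c); h=cv2.cvtColor(c["frame"],cv2.COLOR_RGB2HSV)
c=load("top17"); X=xyz(c); h=cv2.cvtColor(c["frame"],cv2.COLOR_RGB2HSV)
# link and bush heights
P=X.reshape(-1,3);hh=h.reshape(-1,3)
m=(abs(P[:,0]-.41)<.1)&(abs(P[:,1]-.078)<.035)&(P[:,2]>.07)&(P[:,2]<.13); print(m.sum(),rect(P[m]),np.percentile(P[m,2],[5,50,95]))
b=m&(hh[:,0]>8)&(hh[:,0]<32)&(hh[:,1]>80); print("bush",b.sum(),P[b].mean(0),np.percentile(P[b,2],[10,50,90]))
ring=m&(hh[:,1]<50)&(hh[:,2]>140)&(P[:,0]>.43);print("plate",np.percentile(P[ring,2],[10,50,90]))
f=load("side17")["frame"];x,y=proj(load("side17"),[.46,.075,.11])[0].astype(int);print(x,y)
cv2.imwrite("pics/s17.png",cv2.resize(f[y-40:y+50,x-60:x+60],(640,480),interpolation=cv2.INTER_CUBIC)[...,::-1])
E
```

```text
[0.3605 0.0832 0.0668] [-0.6  0.2 -2.1] 60.300865173339844
[[ 0.407 -0.169  0.03 ]
 [ 0.405  0.113  0.03 ]
 [ 0.31  -0.327  0.03 ]
 [ 0.279  0.233  0.03 ]]
149 (array([470.8,  70.4]), array([43.1, 79.9]), 81.1) [0.0780101  0.10110925 0.10823203]
bush 13 [0.46088011 0.07067269 0.10439435] [0.09744527 0.10352701 0.1137613 ]
plate [0.0947084  0.10104148 0.10705446]
258 213
```

View pics/s17.png

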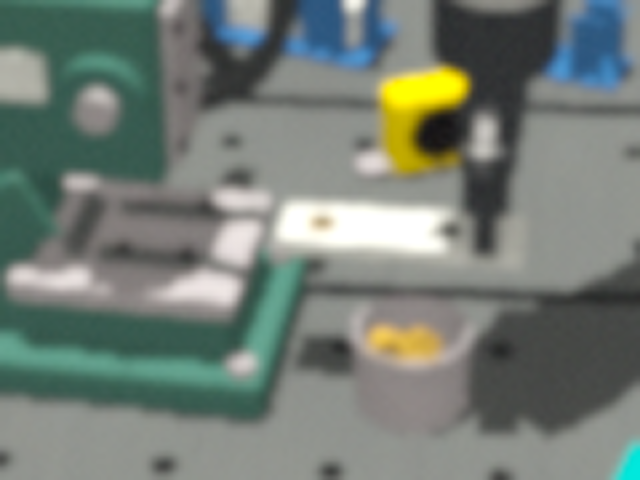

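The bush now looks level with the link (flat bronze ring at (322,222)). I'll set the link down between the tin and the tape.

>>> apply_moves([
  [-1,0.0008,-0.0135,0,0,0,0],
  [-1,0.0008,-0.0135,0,0,0,0],
  [-1,0.0008,-0.0135,0,0,0,0],
  [-1,0.0008,-0.0135,0,0,0,0],
  [-1,0.0008,-0.0135,0,0,0,0],
  [-1,0.0008,-0.0135,0,0,0,0],
  [-1,0.0008,-0.0135,0,0,0,0],
  [-1,0.0008,-0.0135,0,0,0,0],
  [-1,0,0,-0.018,0,0,0],
  [-1,0,0,-0.02,0,0,0],
  [-1,0,0,-0.02,0,0,0],
  [-1,0,0,-0.017,0,0,0],
  [-1,0,0,-0.01,0,0,0],
  [-1,0,0,-0.004,0,0,0],
  [-1,0,0,0,0,0,0],
  [-1,0,0,0,0,0,0],
])

```text
clock: 27.08
position: [0.3665, -0.0248, -0.0224]
tool_rot: [0.0, 0.05, 0.999, 0.0]
force: [0.2, -0.2, -2.2]
gripper_width: 0.437
grip_force: 60.5
```

>>> apply_moves([
  [-1,0,0,-0.001,0,0,0],
  [-1,0,0,-0.001,0,0,0],
  [-1,0,0,-0.001,0,0,0],
  [-1,0,0,0,0,0,0],
])

```text
clock: 27.42
position: [0.3666, -0.025, -0.0251]
tool_rot: [0.001, 0.05, 0.999, -0.0]
force: [-1.0, -0.8, 4.6]
gripper_width: 0.436
grip_force: 61.2
```

>>> apply_moves([
  [-1,0,0,-0.0007,0,0,0],
  [-1,0,0,0,0,0,0],
  [0.25,0,0,0,0,0,0],
  [0.25,0,0,0,0,0,0],
  [0.25,0,0,0,0,0,0],
  [0.25,0,0,0,0,0,0],
  [0.25,0,0,0.025,0,0,0],
  [0.25,0,0,0.035,0,0,0],
  [0.25,0.013,-0.0013,0.035,0,0,0],
  [0.25,0.013,-0.0013,0,0,0,0],
  [0.25,0.013,-0.0013,0,0,0,0],
  [0.25,0.0147,-0.0015,0,0,0,0],
  [0.25,0,0,0,0,0,0],
  [0.25,0,0,0,0,0,0],
])

```text
clock: 28.58
position: [0.4197, -0.0302, 0.0685]
tool_rot: [-0.0, 0.05, 0.999, 0.0]
force: [-0.8, -0.9, 0.4]
gripper_width: 0.626
grip_force: 0.0
```

```bash
python3 snap.py wrist18 top18
python3 - <<'E'
from h import *
from workcell import telemetry as t
s=t.observe();print(s["position"].round(4),s["tool_rot"].round(3))
c=load("wrist18");P=xyz(c).reshape(-1,3);h=cv2.cvtColor(c["frame"],cv2.COLOR_RGB2HSV).reshape(-1,3)
m=(abs(P[:,0]-.42)<.1)&(abs(P[:,1]+.03)<.04)&(P[:,2]>.008)&(P[:,2]<.018); print(m.sum(),rect(P[m]),np.percentile(P[m,2],[5,50,95]))
c=load("top18");h=cv2.cvtColor(c["frame"],cv2.COLOR_RGB2HSV);X=xyz(c)
w=((h[...,1]<60)&(h[...,2]>110)&(abs(X[...,0]-.42)<.1)&(abs(X[...,1]+.03)<.05)&(X[...,2]<.025)).astype(np.uint8)
yy,xx=np.where(w>0);Q=plane(c,np.c_[xx,yy],.012);print(len(Q),rect(Q))
W=(P[:,2]>.006)&(P[:,2]<.016)&(abs(P[:,1]+.03)<.04)&(abs(P[:,0]-.42)<.1)
for x0 in np.arange(.34,.5,.02):
    k=W&(abs(P[:,0]-x0)<.004); print(x0.round(2),k.sum(),P[k,1].min().round(4) if k.any() else "",P[k,1].max().round(4) if k.any() else "")
E
```

```text
[ 0.4184 -0.0302  0.0684] [-0.001  0.049  0.999 -0.   ]
8560 (array([431.6, -21.1]), array([ 62.8, 174.8]), 86.6) [0.01041061 0.01155715 0.01274245]
57 (array([430.1,  -6.6]), array([182.3,  29.4]), 13.3)
0.34 23 -0.043 -0.0316
0.36 546 -0.0447 -0.0054
0.38 514 -0.0472 -0.007
0.4 477 -0.0491 -0.0093
0.42 455 -0.0514 -0.0108
0.44 424 -0.0529 -0.0123
0.46 390 -0.0542 -0.0147
0.48 427 -0.0549 0.008
```

>>> apply_moves([
  [0.25,-0.0015,-0.0005,-0.02,0,0,0],
  [0.25,0,0,-0.025,0,0,0],
  [0.25,0,0,-0.025,0,0,0],
  [0.25,0,0,-0.017,0,0,0],
  [0.25,0,0,-0.006,0,0,0],
  [0.25,0,0,0,0,0,0],
  [0.25,0,0,0,0,0,0],
  [-1,0,0,0,0,0,0],
  [-1,0,0,0,0,0,0],
  [-1,0,0,0,0,0,0],
  [-1,0,0,0,0,0,0],
])

```text
clock: 29.6
position: [0.4188, -0.0308, -0.0228]
tool_rot: [0.001, 0.05, 0.999, -0.0]
force: [-2.9, 1.4, 12.4]
gripper_width: 0.43
grip_force: 58.6
```

>>> apply_moves([
  [-1,0,0,0.01,0,0,0],
  [-1,-0.005,0,0.03,0,0,0],
  [-1,-0.005,0,0.04,0,0,0],
  [-1,-0.01,0,0.04,0,0,0],
  [-1,0,-0.022,0,0,0,0],
  [-1,0,-0.022,0,0,0,0],
  [-1,0,-0.022,0,0,0,0],
  [-1,0,-0.022,0,0,0,0],
  [-1,0,-0.022,0,0,0,0],
  [-1,0,-0.022,0,0,0,0],
  [-1,0,-0.022,0,0,0,0],
  [-1,0,-0.022,0,0,0,0],
  [-1,0,-0.022,0,0,0,0],
  [-1,0,-0.022,0,0,0,0],
  [-1,0.022,-0.0201,0,0,0,-0.0439],
  [-1,0.022,-0.0201,0,0,0,-0.0439],
  [-1,0.022,-0.0201,0,0,0,-0.0439],
  [-1,0.022,-0.0201,0,0,0,-0.0439],
  [-1,0.022,-0.0201,0,0,0,-0.0439],
  [-1,0.022,-0.0201,0,0,0,-0.0439],
])

```text
clock: 31.27
position: [0.5308, -0.3726, 0.0967]
tool_rot: [0.0, 0.182, 0.983, 0.0]
force: [0.4, 0.1, -1.1]
gripper_width: 0.419
grip_force: 60.3
```

>>> apply_moves([
  [-1,0,0,0,0,0,0],
  [-1,0,0,0,0,0,0],
  [-1,0,0,0,0,0,0],
])

```text
clock: 31.52
position: [0.5297, -0.3709, 0.0961]
tool_rot: [-0.0, 0.18, 0.984, 0.0]
force: [-1.0, 0.6, -1.5]
gripper_width: 0.423
grip_force: 60.3
```

```bash
python3 snap.py wrist19 top19
cat > rk.py <<'E'
from h import *
import sys
from workcell import telemetry as t
s=t.observe();print(s["position"].round(4),s["tool_rot"].round(3),s["force"].round(1))
a=np.radians(-20.8);ex=np.array([np.cos(a),np.sin(a)]);ey=np.array([-ex[1],ex[0]]);o=np.array([.5307,-.3713])
n=sys.argv[1];c=load(n);P=xyz(c).reshape(-1,3);hh=cv2.cvtColor(c["frame"],cv2.COLOR_RGB2HSV).reshape(-1,3)
u=(P[:,:2]-o)@ex*1000;v=(P[:,:2]-o)@ey*1000;z=P[:,2]*1000
p=s["position"][:2]-o; print("hand u,v",p@ex*1000,p@ey*1000)
bl=(hh[:,0]>100)&(hh[:,0]<125)&(hh[:,1]>90)
lt=float(sys.argv[2])
k=(abs(z-lt)<6)&(u<-15)&(u>-110)&(abs(v)<23)&~bl; print("link tail u",np.percentile(u[k],[.5,2]),"v",np.percentile(v[k&(u<-40)],[1,99]),"z",np.median(z[k]))
for uu in range(-75,-20,10):
    q=k&(abs(u-uu)<4); print("  ",uu,v[q].min().round(1) if q.any() else "",v[q].max().round(1) if q.any() else "",np.median(z[q]).round(1) if q.any() else "")
for z0,z1 in ((76,86),(60,74),(3,9)):
    k=bl&(z>z0)&(z<z1)&(abs(u)<110)&(abs(v)<50); print("rack",z0,k.sum(),"u",np.percentile(u[k],[.5,99.5]).round(1),"v",np.percentile(v[k],[1,99]).round(1),"inner v",np.percentile(v[k&(v<0)],95).round(1),np.percentile(v[k&(v>0)],5).round(1), rect(P[k]))
E
python3 rk.py wrist19 131; python3 rk.py top19 131
```

```text
[ 0.5295 -0.3707  0.0962] [-0.     0.18   0.984  0.   ] [ 0.9 -0.1 -1.8]
hand u,v -1.3650695114791835 0.10827104752102915
link tail u [-75.42296953 -74.56256145] v [-20.47117996  18.03428321] z 130.3647856489858
   -75 -21.1 18.2 130.5
   -65 -21.0 18.7 130.5
   -55 -20.9 18.5 130.4
   -45 -20.9 18.7 130.4
   -35 -21.2 18.8 130.3
   -25 -21.0 18.6 130.3
rack 76 2673 u [-91.9  73.1] v [-32.9  35.1] inner v -1.9 3.0 (array([ 522.8, -367.6]), array([ 69.3, 167.1]), 68.6)
rack 60 68 u [-82.5 -81.6] v [-16.3  18.9] inner v -0.5 1.1 (array([ 454.4, -341.1]), array([35.5,  1. ]), 68.9)
rack 3 804 u [-92.7  41.4] v [-35.9  38.7] inner v -4.2 2.7 (array([ 508.6, -362.1]), array([ 76. , 137.3]), 68.8)
[ 0.5295 -0.3707  0.0962] [-0.     0.18   0.984  0.   ] [ 0.9 -0.1 -1.8]
hand u,v -1.3650695114791835 0.10827104752102915
link tail u [-75.29000218 -74.56749326] v [-21.39537361  16.49558474] z 130.48435350944487
   -75 -22.6 15.2 130.2
   -65 -19.8 14.5 130.3
   -55 -20.8 16.9 131.2
   -45 -21.3 16.5 128.4
   -35 -22.5 16.0 131.6
   -25 -21.4 16.2 130.3
rack 76 45 u [-89.5  91.6] v [-35.8  32.6] inner v -2.1 2.5 (array([ 531. , -373.7]), array([ 69.5, 181.4]), 69.3)
rack 60 14 u [-87.7  80.5] v [-28.4  27.2] inner v -5.4 14.3 (array([ 530.6, -351.9]), array([ 53.1, 168.4]), 85.5)
rack 3 106 u [-92.8  91.4] v [-38.   37.5] inner v -3.0 13.1 (array([ 529.6, -372.1]), array([ 76.7, 185.1]), 68.4)
```

>>> apply_moves([
  [-1,0.0009,0.0022,0,0,0,-0.003],
  [-1,0,0,-0.01,0,0,0],
  [-1,0,0,-0.015,0,0,0],
  [-1,0,0,-0.008,0,0,0],
  [-1,0,0,-0.005,0,0,0],
  [-1,0,0,0,0,0,0],
])

```text
clock: 32.12
position: [0.5301, -0.3687, 0.0562]
tool_rot: [-0.001, 0.182, 0.983, 0.0]
force: [0.8, 0.8, -2.4]
gripper_width: 0.422
grip_force: 60.3
```

```bash
python3 snap.py wrist20; python3 rk.py wrist20 92.5
```

```text
[ 0.5307 -0.3689  0.0571] [-0.001  0.182  0.983  0.   ] [-0.1 -0.4 -2.3]
hand u,v -0.8827267222548598 2.219630990571325
link tail u [-75.80056046 -74.96829163] v [-18.19557616  20.32614046] z 90.55450440083433
   -75 -18.7 20.5 90.8
   -65 -18.8 20.9 90.7
   -55 -18.7 20.8 90.6
   -45 -18.6 21.0 90.5
   -35 -19.0 20.9 90.5
   -25 -18.8 20.8 90.4
rack 76 5284 u [-92.   61.7] v [-32.9  35.2] inner v -2.8 3.0 (array([ 518. , -364.9]), array([ 69.3, 156.3]), 69.6)
rack 60 661 u [-82.3  69.8] v [-23.7  25.5] inner v -8.2 5.8 (array([ 526.4, -368.8]), array([ 49.4, 154.9]), 69.0)
rack 3 1572 u [-92.7  26.6] v [-36.6  38.5] inner v -6.4 3.8 (array([ 500.4, -358.7]), array([ 75.7, 120. ]), 69.1)
```

>>> apply_moves([
  [-1,0,0,-0.008,0,0,0],
  [-1,0,0,-0.008,0,0,0],
  [-1,0,0,-0.006,0,0,0],
  [-1,0,0,-0.004,0,0,0],
  [-1,0,0,0,0,0,0],
  [-1,0,0,0,0,0,0],
])

```text
clock: 32.67
position: [0.531, -0.3691, 0.0314]
tool_rot: [-0.0, 0.182, 0.983, 0.0]
force: [0.6, -0.6, -1.9]
gripper_width: 0.422
grip_force: 60.3
```

>>> apply_moves([
  [-1,0,0,-0.002,0,0,0],
  [-1,0,0,-0.002,0,0,0],
  [-1,0,0,-0.0015,0,0,0],
  [-1,0,0,0,0,0,0],
])

```text
clock: 33.0
position: [0.5309, -0.3692, 0.026]
tool_rot: [-0.0, 0.182, 0.983, 0.0]
force: [-0.5, 0.4, -1.0]
gripper_width: 0.42
grip_force: 60.3
```

>>> apply_moves([
  [-1,0,0,-0.001,0,0,0],
  [-1,0,0,-0.001,0,0,0],
  [-1,0,0,0,0,0,0],
])

```text
clock: 33.25
position: [0.531, -0.3692, 0.0241]
tool_rot: [-0.0, 0.182, 0.983, 0.0]
force: [-0.8, 0.3, -1.6]
gripper_width: 0.424
grip_force: 60.3
```

>>> apply_moves([
  [-1,0,0,-0.001,0,0,0],
  [-1,0,0,-0.001,0,0,0],
  [-1,0,0,0,0,0,0],
])

```text
clock: 33.5
position: [0.531, -0.3692, 0.022]
tool_rot: [-0.0, 0.182, 0.983, 0.0]
force: [0.9, 0.3, -2.2]
gripper_width: 0.42
grip_force: 60.3
```

>>> apply_moves([
  [-1,0,0,-0.001,0,0,0],
  [-1,0,0,-0.0005,0,0,0],
  [-1,0,0,0,0,0,0],
])

```text
clock: 33.75
position: [0.531, -0.3692, 0.0206]
tool_rot: [-0.0, 0.182, 0.983, 0.0]
force: [0.0, 0.1, -2.0]
gripper_width: 0.421
grip_force: 60.3
```

>>> apply_moves([
  [-1,0,0,-0.001,0,0,0],
  [-1,0,0,0,0,0,0],
])

```text
clock: 33.92
position: [0.5312, -0.3693, 0.0198]
tool_rot: [0.0, 0.182, 0.983, -0.0]
force: [0.3, 0.0, 0.1]
gripper_width: 0.422
grip_force: 60.7
```

>>> apply_moves([
  [-1,0,0,-0.001,0,0,0],
  [-1,0,0,0,0,0,0],
])

```text
clock: 34.08
position: [0.5312, -0.3693, 0.0196]
tool_rot: [0.0, 0.182, 0.983, -0.0]
force: [-3.0, 1.0, 7.4]
gripper_width: 0.422
grip_force: 63.2
```

>>> apply_moves([
  [-1,0,0,0.0005,0,0,0],
  [0.2,0,0,0,0,0,0],
  [0.2,0,0,0,0,0,0],
  [0.2,0,0,0,0,0,0],
  [0.2,0,0,0,0,0,0],
  [0.2,0,0,0.008,0,0,0],
  [0.2,0,0,0.02,0,0,0],
  [0.2,0,0,0.03,0,0,0],
  [0.2,0,0,0.04,0,0,0],
  [0.2,0,0,0.04,0,0,0],
  [0.2,0,0,0.04,0,0,0],
  [0.2,-0.02,0,0.04,0,0,0],
  [0.2,-0.02,0,0.03,0,0,0],
  [0.2,0,0,0.0,0,0,0],
  [0.2,0,0,0,0,0,0],
])

```text
clock: 35.33
position: [0.4926, -0.3699, 0.2674]
tool_rot: [0.002, 0.182, 0.983, -0.001]
force: [-1.1, -0.3, -0.0]
gripper_width: 0.598
grip_force: 0.0
```

```bash
python3 snap.py wrist21 top21
python3 - <<'E'
from h import *
from workcell import telemetry as t
s=t.observe();print(s["position"].round(4),s["force"].round(1),s["clock"])
a=np.radians(-20.9);ex=np.array([np.cos(a),np.sin(a)]);ey=np.array([-ex[1],ex[0]]);o=np.array([.5307,-.3713])
c=load("wrist21");P=xyz(c).reshape(-1,3);hh=cv2.cvtColor(c["frame"],cv2.COLOR_RGB2HSV).reshape(-1,3)
u=(P[:,:2]-o)@ex*1000;v=(P[:,:2]-o)@ey*1000;z=P[:,2]*1000
k=(abs(z-54)<4)&(abs(u)<80)&(abs(v)<23)
print(rect(P[k]))
for uu in range(-70,80,14):
    q=k&(abs(u-uu)<4); print(uu,v[q].min().round(1),v[q].max().round(1),np.median(z[q]).round(1)) if q.any() else 0
b=(abs(u-50)<14)&(abs(v)<14)&(hh[:,0]>8)&(hh[:,0]<32)&(hh[:,1]>80); print("bush",b.sum(),u[b].mean(),v[b].mean(),np.percentile(z[b],[10,50,90]))
f=c["frame"];g=load("top21")["frame"]
cv2.imwrite("pics/end.png",np.hstack([cv2.resize(f[90:330,136:376],(400,400)),cv2.resize(g[80:260,180:380],(400,400))])[...,::-1])
E
```

```text
[ 0.4922 -0.3691  0.2643] [ 0.2  0.7 -0.7] 35.4333
(array([ 533.2, -371.6]), array([ 40. , 155.3]), 69.5)
-70 -19.9 19.1 53.6
-56 -18.7 19.4 53.8
-42 -18.8 19.7 53.6
-28 -18.9 20.0 53.7
-14 -18.9 20.5 53.6
0 -19.0 20.6 53.7
14 -19.1 19.6 53.7
28 -19.2 19.9 53.7
42 -17.9 20.1 53.9
56 -17.9 20.4 54.0
70 -18.0 20.8 53.7
bush 72 49.13331646723582 1.4364092466178358 [53.85382493 54.6547523  55.59117338]
```

View pics/end.png

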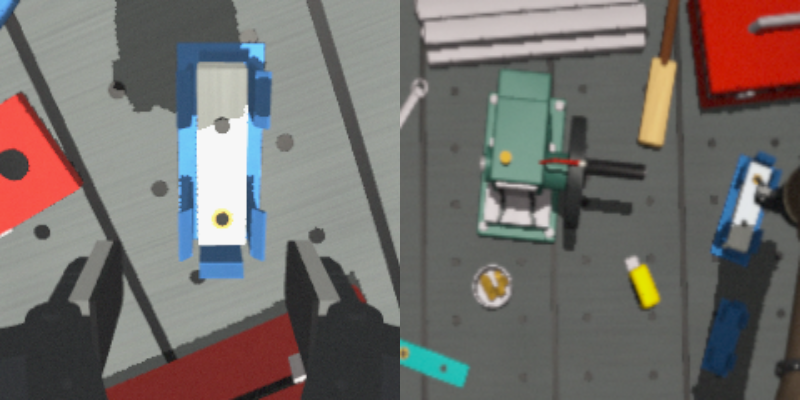

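The link lies flat in the rack: its top is 53.7 mm up along its whole length, and the bush at (222,219) stands about 0.9 mm proud. The handle sits under the pointer and the other things have not moved, so I hand in.

```bash
python3 -c "
from workcell import ticket; print(ticket.hand_in())"
```

```text
the job is handed in; nothing more can be done
None
```

The job is handed in at about 35 s of the 72 s: the bush is pressed to about 0.9 mm proud, the wheel has made one full turn to straight up, and the link lies flat, bush up, on the rack's stack. That bush height is a depth-camera reading, good to about 1 mm, so it is close to the 1 mm limit.

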